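# Put the butter pots away in the two-leaf cool chest

## Task

Put every butter pot away in the cool chest, standing upright on its floor and set down rather than dropped, each with its bamboo lid pressed fully home. Then shut the chest: first the rebated leaf, fully down, and only after it the flanged leaf, fully down so that its flange laps over the rebate; last, swing the latch lever over the shut leaves until it clicks into the brass-marked notch. Leave the coffee pot, the jam jar, the breakfast board and the butter curler where they are.

Things in the scene. Friction and masses are not known exactly. Their poses are not given: they have to be found in the camera images.
- chest: fixed beech cool chest with white liner: 168 mm in x, 290 in y, rim 82 mm high, walls and floor 12 mm, so 144 x 266 mm inside, its floor 12 mm above the table; room for four pots in a row along y. Origin: centre of underside; z up; x from the latch side (facing the robot) to the far side, y to the robot's left. Two lid leaves, hinged along the tops of its two ends
- leaf_rebated (a joint): angle (rad) of the rebated leaf: 0 = flat down on the rim, 1.57 upright, 1.9 leaning back outside (stop). Wooden panel 20 mm thick, 168 mm wide, reaching 145 mm from its hinge; over its last 14 mm the upper half is cut away, leaving a tongue 9 mm thick. A stiff hinge (friction 0.35 N m, some 3 N at the edge) keeps it where it is left: push it all the way down
- leaf_flanged (a joint): angle (rad) of the flanged leaf: 0 = flat down, 1.57 upright, 1.9 leaning back (stop). Panel 20 mm thick, 168 mm wide, 144 mm long from its hinge, then a flange (the upper 9.5 mm of its thickness) on to 157 mm that laps over the other leaf's rebate. Same stiff hinge. If it is shut first, the rebated leaf lands on top of the flange and cannot shut
- rebated_hinge (a point): middle of the rebated leaf's hinge line, at the chest's +y end (chest y +145 mm, 82 mm high); the line runs along the chest's x and lies in the plane of the leaf's underside
- flanged_hinge (a point): middle of the flanged leaf's hinge line, at the chest's -y end (chest y -145 mm, 82 mm high); the line runs along the chest's x and lies in the plane of the leaf's underside
- rebated_edge (a point): middle of the top of the rebated leaf's tongue, 138 mm from its hinge. On the outer face a steel bow pull stands 24 mm high, 105 mm from the hinge, at chest x +18 to +70 mm; the rest of the face is bare
- flanged_edge (a point): middle of the top of the flanged leaf's flange, 150 mm from its hinge. A bow pull as on the other leaf: 24 mm high, 105 mm from the hinge, at chest x +18 to +70 mm
- latch (a joint): angle (rad) of the latch lever, a flat steel arm turning level about an upright pivot, growing counter-clockwise from above: 0 = parked (arm 0.4 rad in front of the chest's -y), 0.40 = along the chest's -y, 1.971 = along its +x over the seam of the leaves, clicked into the brass-marked notch; ridges 0.24 rad either side of it; stop at 2.57. It stays where it is left
- latch_knob (a point): centre of the upright black round knob on the latch arm, 17 mm across, 36 mm tall (116 to 152 mm above the table), 85 mm from the pivot. Under 1 N here swings the lever, about 4 N takes it over a ridge
- latch_pivot (a point): latch pivot, 124 mm in front of the chest's centre (chest x -124, y 0 mm), 97 mm above the table, on the quadrant disc. A sprung ball under the arm drops between two ridges at the notch, drawing the arm in from within about 0.1 rad. Arm's underside: 106 mm above the table, 4 mm above the shut leaves; a leaf that stands proud blocks it
- pot1_mid (a point): centre (half-way up) of a butter pot: plain white round stoneware, 52 mm across, 50 mm high, about 170 g, with a flat round bamboo lid 52 mm across, 8 mm thick; the pot's foot is 25 mm below this point, the lid's top 33 mm above it when home, up to 39 mm when proud; z is the pot's upright axis. Two to four pots are there; an absent one reads None
- pot2_mid (a point): centre (half-way up) of a butter pot: plain white round stoneware, 52 mm across, 50 mm high, about 170 g, with a flat round bamboo lid 52 mm across, 8 mm thick; the pot's foot is 25 mm below this point, the lid's top 33 mm above it when home, up to 39 mm when proud; z is the pot's upright axis. Two to four pots are there; an absent one reads None
- pot3_mid (a point): centre (half-way up) of a butter pot: plain white round stoneware, 52 mm across, 50 mm high, about 170 g, with a flat round bamboo lid 52 mm across, 8 mm thick; the pot's foot is 25 mm below this point, the lid's top 33 mm above it when home, up to 39 mm when proud; z is the pot's upright axis. Two to four pots are there; an absent one reads None
- pot4_mid (a point): centre (half-way up) of a butter pot: plain white round stoneware, 52 mm across, 50 mm high, about 170 g, with a flat round bamboo lid 52 mm across, 8 mm thick; the pot's foot is 25 mm below this point, the lid's top 33 mm above it when home, up to 39 mm when proud; z is the pot's upright axis. Two to four pots are there; an absent one reads None
- pot1_lid (a joint): how far the lid of pot1 stands proud of its pot (m): 0 = fully home on the rim, 0.006 = the highest, dark rubber seal showing in the gap. A press of 6 to 12 N down on the middle of the lid drives it home, and it stays; it cannot come off
- pot2_lid (a joint): how far the lid of pot2 stands proud of its pot (m): 0 = fully home on the rim, 0.006 = the highest, dark rubber seal showing in the gap. A press of 6 to 12 N down on the middle of the lid drives it home, and it stays; it cannot come off
- pot3_lid (a joint): how far the lid of pot3 stands proud of its pot (m): 0 = fully home on the rim, 0.006 = the highest, dark rubber seal showing in the gap. A press of 6 to 12 N down on the middle of the lid drives it home, and it stays; it cannot come off
- pot4_lid (a joint): how far the lid of pot4 stands proud of its pot (m): 0 = fully home on the rim, 0.006 = the highest, dark rubber seal showing in the gap. A press of 6 to 12 N down on the middle of the lid drives it home, and it stays; it cannot come off
- coffee_pot: bystander: green enamel coffee pot, 116 mm across at the foot, 170 mm high, with spout and handle; origin at the centre of its underside
- jam_jar: bystander: glass jam jar, screwed shut, 70 mm across, 105 mm high; origin at the centre of its underside
- board: bystander: wooden breakfast board 120 x 200 x 14 mm lying between the robot and the chest; origin at the centre of its underside
- curler: bystander: stainless butter curler, 160 mm long, lying on the board; origin near its middle, on its underside

How it is judged (in metres and radians):
On the way, in this order (a step that is already met when the one before it is completed fails the run):
1. every pot stands upright in the chest with its lid fully home (x of pot1_mid in the frame of chest between -0.05 and 0.05 m and y of pot1_mid in the frame of chest between -0.12 and 0.12 m and z of pot1_mid in the frame of chest between 0.03 and 0.044 m and angle between each of pot1_mid, pot2_mid, pot3_mid, pot4_mid's own z axis and vertical below 0.15 rad and value of joint each of pot1_lid, pot2_lid, pot3_lid, pot4_lid below 0.0018 m and x of pot2_mid in the frame of chest between -0.05 and 0.05 m and y of pot2_mid in the frame of chest between -0.12 and 0.12 m and z of pot2_mid in the frame of chest between 0.03 and 0.044 m and x of pot3_mid in the frame of chest between -0.05 and 0.05 m and y of pot3_mid in the frame of chest between -0.12 and 0.12 m and z of pot3_mid in the frame of chest between 0.03 and 0.044 m and x of pot4_mid in the frame of chest between -0.05 and 0.05 m and y of pot4_mid in the frame of chest between -0.12 and 0.12 m and z of pot4_mid in the frame of chest between 0.03 and 0.044 m), for 0.2 s.
2. the rebated leaf is fully down while the flanged leaf is still up (value of joint leaf_rebated below 0.025 rad and value of joint leaf_flanged above 0.4 rad), for 0.2 s.
3. the flanged leaf is fully down, lapping over the rebated one (value of joint each of leaf_rebated, leaf_flanged below 0.025 rad), for 0.2 s.
4. the latch lever is in the brass-marked notch, both leaves still down (all of step 3 and value of joint latch between 1.871 and 2.071 rad), for 0.2 s.
At the end, for the whole second after the job is handed in: every pot that is there stands upright (within 0.15 rad) at rest on the chest's floor with its lid within 1.8 mm of home; both leaves within 0.025 rad of flat; the latch lever at rest within 0.1 rad of the notch (1.971 rad) (all of step 1 and all of step 4 and velocity of joint latch between -0.05 and 0.05 rad/s and linear speed of each of pot1, pot2, pot3, pot4 below 0.05 m/s); the robot touches nothing.
It fails at once if a butter pot is dropped into the chest (it falls from about rim height, over 1 m/s inside) ((x of pot1_mid in the frame of chest between -0.05 and 0.05 m and y of pot1_mid in the frame of chest between -0.12 and 0.12 m and z of pot1_mid in the frame of chest below 0.075 m and linear speed of pot1 above 1 m/s) or (x of pot2_mid in the frame of chest between -0.05 and 0.05 m and y of pot2_mid in the frame of chest between -0.12 and 0.12 m and z of pot2_mid in the frame of chest below 0.075 m and linear speed of pot2 above 1 m/s) or (x of pot3_mid in the frame of chest between -0.05 and 0.05 m and y of pot3_mid in the frame of chest between -0.12 and 0.12 m and z of pot3_mid in the frame of chest below 0.075 m and linear speed of pot3 above 1 m/s) or (x of pot4_mid in the frame of chest between -0.05 and 0.05 m and y of pot4_mid in the frame of chest between -0.12 and 0.12 m and z of pot4_mid in the frame of chest below 0.075 m and linear speed of pot4 above 1 m/s)).
It fails at once if the coffee pot, jam jar, board or curler is shifted by more than 3 cm or knocked over (distance of any of coffee_pot, jam_jar, board, curler from where it was at the start of the episode above 0.03 m or angle between any of coffee_pot, jam_jar's own z axis and vertical above 0.4 rad).
Of pot1, pot2, pot3, pot4 only 2 to 4 are there at a start; the rules pass over those that are not, and their reading is None.
At some moment in a run one of pot1, pot2, pot3, pot4 may be knocked a few centimetres aside while the robot is not near it.
It also fails if it takes over 210 s, if anything falls off the work surface, if the arm or the gripper's body presses on something with over 40 N, if the wrist force passes 120 N, or if a joint passes its speed limit or range.

## Robot

A 7-joint arm with a two-finger parallel gripper is mounted at the origin on the work surface. World frame = base frame: x ahead of the robot, y to its left, z up, the work surface at z = 0. Lengths are in m, angles in degrees, forces in N, time in s.
With the tool pointing down it reaches from about 0.425 to 0.875 m from the base axis. Payload 4.7 kg.
Tool frame: the origin (TCP) lies where the fingers leave the gripper's body, on its centre line; the fingertips stand 70 mm ahead of it and the grasp point (between the pads) lies 51 mm ahead of it (env.tip_reach is the distance from the TCP to the fingertips, in m); z points along the fingers, x is the direction in which the jaws open and shut, and the axes are right-handed (so a half turn about z gives the same grasp; the last joint's range is limited). The gripper opens to 87 mm and grips with 3 to 60 N. Pads are 19 mm wide; open, the fingers measure 117 mm over their backs; the gripper's body (75 mm by 190 mm) begins 51 mm behind the grasp point.
Start: joints at [-70.468, 18.392, -4.016, 83.108, 1.295, 78.541, -3.26], TCP at [0.209, 0.616, 0.292] pointing down, gripper open.
Joint ranges: [-163.93, 163.93], [-17.29, 119.83], [-79.2, 71.16], [3.27, 140.29], [-89.18, 269.18], [5.43, 117.66], [-154.24, 154.24]. Speed limits (degrees/s): [147.25, 147.25, 180, 180, 180, 180, 180].

## Interface

Orientations are given as [roll, pitch, yaw] about the fixed x, y, z axes, in that order (R = Rz(yaw) Ry(pitch) Rx(roll)).
In Python, from cell import env, optics, order gives the robot as it stands.
- The arm moves only by the shell command python3 -m creep 'ROWS' [FORCE]. ROWS is JSON, a list of rows, each a list of 7 numbers: the shift along the tool's x, y, z in cm, then the turn, a rotation vector about the tool's x, y, z in rad, then the opening, from 0 (shut) to 1 (fully open). A call has 1 to 20 rows; each row shifts and turns the pose as measured when the row begins, along the tool's axes as they then stand; what a row does not reach is not made up. A row lasts 1/10 s, in which the tool goes at most 50 mm and 8.59 degrees, less where a joint would pass 70% of its speed; a pose out of reach is approached as far as the arm can. A call with a gripper value outside its range is refused whole. The fingers move at their own pace and stop on an object; FORCE is the grip in N (left out, the last holds). Time passes only in rows, so rows that do not move let the fingers close. It gives the time, the measured TCP pose, the force and the opening at its end, in the units of the state.
- env.get_obs(): the state, without advancing time (a new reading comes with each control period).
- optics.read_camera(name): name is "side" or "top" or "wrist"; returns a dict with "frame" (384x512x3 uint8, blue, green, red), "z_map" (384x512 float32, m along the optical axis (not along the pixel's ray), 0 where there is no reading), "fx", "fy", "cx", "cy" (pixels), "R" (3x3) and "t" (3): a world point X has camera coordinates R X + t; the wrist camera has in their place "hand_eye" (4x4, takes a point from camera to tool coordinates, whose origin is the TCP and whose axes are the tool frame's). Camera axes: x right, y down, z forward; pixel columns grow to the right and rows downward; lengths in m; the calibration is good to about 2 mm. A picture is of the moment at which its call begins: read the wrist's pose just before it.
- order.sign_off(): hands the job in, once; it reports no verdict.
The state is a dict: "time_s": time; "qpos": joint angles; "joint_velocities": joint speeds; "effort": joint torques, N m; "tool_pos": TCP position; "tool_rot": TCP orientation; "force": force on the tool from outside, world axes, zero at the start; "wrist_torque": the same for the moment, N m; "grip_width": finger opening in m.
Only numpy, scipy, OpenCV 4.12 (cv2) and the standard library are available. Lean on these libraries where they do the work, as an engineer would, in place of code of your own. Each camera call takes 0.05 s, during which the arm holds its last target. There are 200 camera calls.

## Working session

There is one attempt and no reset: what is moved stays moved. The work goes in short steps, Python scripts to look and compute and a shell command to move; the robot and the scene stay as the last step left them, time stands still between calls to the robot, and variables do not carry over. Pictures are saved under pics/ and viewed, on a budget of 14 in all, crops included, one or two more only if the job needs it, and the job is handed in when it is done.

```bash
ls; mkdir -p pics; cat > h.py <<'E'
import numpy as np, cv2
from cell import env, optics, order
from scipy.spatial.transform import Rotation as Ro
def T():
    o=env.get_obs(); M=np.eye(4); M[:3,:3]=Ro.from_euler('xyz',o['tool_rot'],degrees=True).as_matrix(); M[:3,3]=o['tool_pos']; return M
def cam(n):
    M=T(); c=optics.read_camera(n)
    if n=='wrist': c['C2W']=M@c['hand_eye']
    else:
        W=np.eye(4); W[:3,:3]=c['R'].T; W[:3,3]=-c['R'].T@c['t']; c['C2W']=W
    return c
def cloud(c):
    h,w=c['z_map'].shape; u,v=np.meshgrid(np.arange(w),np.arange(h)); z=c['z_map']
    P=np.stack([(u-c['cx'])/c['fx']*z,(v-c['cy'])/c['fy']*z,z],-1)
    return P@c['C2W'][:3,:3].T+c['C2W'][:3,3]
def plane(c,u,v,z):
    d=c['C2W'][:3,:3]@np.array([(u-c['cx'])/c['fx'],(v-c['cy'])/c['fy'],1]); o=c['C2W'][:3,3]
    return o+d*(z-o[2])/d[2]
E
python3 - <<'E'
from h import *
o=env.get_obs(); print({k:np.round(v,3) for k,v in o.items()})
for n in ('top','side'):
    c=cam(n); cv2.imwrite(f'pics/{n}0.png',c['frame']); np.save(n+'0.npy',cloud(c)); print(n,c['C2W'].round(3),c['fx'])
E
```

```text
pics
{'time_s': np.float64(0.0), 'qpos': array([-70.469,  18.44 ,  -4.016,  83.174,   1.294,  78.542,  -3.26 ]), 'joint_velocities': array([ 0.011, -0.008, -0.034,  0.018, -0.   ,  0.014,  0.044]), 'effort': array([-2.0000e-03, -4.9129e+01, -4.0500e-01, -3.1253e+01, -6.4000e-02,
        4.3000e-02,  0.0000e+00]), 'tool_pos': array([0.209, 0.615, 0.291]), 'tool_rot': array([1.79995e+02, 1.11000e-01, 7.12780e+01]), 'force': array([0.515, 0.006, 0.423]), 'wrist_torque': array([-0.01 ,  0.026, -0.016]), 'grip_width': np.float64(0.087)}
top [[ 0.014 -0.988  0.154  0.321]
 [-1.    -0.015 -0.005  0.091]
 [ 0.008 -0.154 -0.988  1.517]
 [ 0.     0.     0.     1.   ]] 483.0362508734472
side [[ 0.733 -0.374  0.568 -0.113]
 [-0.68  -0.372  0.632 -0.63 ]
 [-0.025 -0.85  -0.527  0.705]
 [ 0.     0.     0.     1.   ]] 394.04707854835715
```

View pics/top0.png

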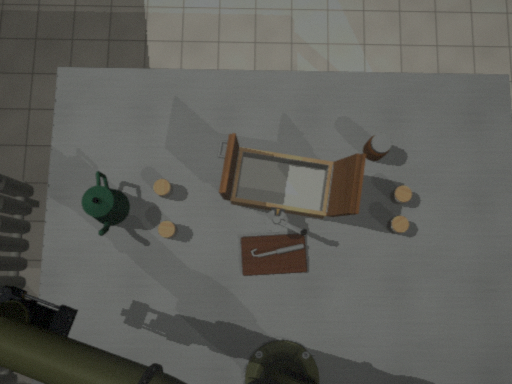

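View pics/side0.png

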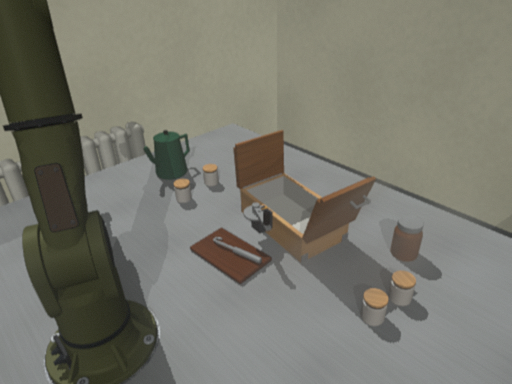

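Top view: four lidded pots at (162,187), (167,230), (403,194) and (400,225). The chest is centred near (282,182), with the left (rebated) leaf near upright and the right (flanged) leaf leaning out. The board is at (274,255), the jam jar at (377,147) and the coffee pot at (105,203).

```bash
python3 - <<'E'
from h import *
P=np.load('top0.npy'); im=cv2.imread('pics/top0.png')
c=cam('top')
print('table z',np.median(P[300:330,330:460,2]))
for (u,v) in [(162,187),(167,230),(403,194),(400,225)]:
    w=P[v-16:v+17,u-16:u+17].reshape(-1,3); hsv=cv2.cvtColor(im[v-16:v+17,u-16:u+17],cv2.COLOR_BGR2HSV).reshape(-1,3)
    m=(w[:,2]>.05)&(hsv[:,1]>80); w=w[m]; (cx,cy),r=cv2.minEnclosingCircle(w[:,:2].astype(np.float32))
    print((u,v),m.sum(),np.median(w,0).round(4),'circ',round(cx,4),round(cy,4),round(r,4),'z95',np.percentile(w[:,2],[50,90]).round(4))
# chest rim
w=P.reshape(-1,3); uv=np.indices(P.shape[:2]).reshape(2,-1).T
m=(np.abs(w[:,2]-.082)<.006)&(uv[:,1]>225)&(uv[:,1]<365)&(uv[:,0]>135)&(uv[:,0]<222)
q=w[m]; r=cv2.minAreaRect(q[:,:2].astype(np.float32)); print('rim',m.sum(),r)
# floor liner
m=(np.abs(w[:,2]-.012)<.006)&(uv[:,1]>235)&(uv[:,1]<330)&(uv[:,0]>150)&(uv[:,0]<212)
print('floor',cv2.minAreaRect(w[m][:,:2].astype(np.float32)),np.median(w[m][:,2]))
im2=cv2.resize(im[120:290,120:430],None,fx=2.5,fy=2.5,interpolation=cv2.INTER_CUBIC); cv2.imwrite('pics/crop.png',im2)
for n,(a,b,cc,d) in dict(L=(130,200,215,240),R=(150,217,325,366)).items():
    k=P[a:b,cc:d].reshape(-1,3);k=k[k[:,2]>.1]; print(n,k.min(0).round(3),k.max(0).round(3),np.median(k,0).round(3),'top pts',k[k[:,2]>k[:,2].max()-.012].mean(0).round(3), )
    np.save('leaf'+n,k)
E
```

```text
table z -8.083877172815335e-05
(162, 187) 197 [0.5645 0.3734 0.0616] circ 0.5654 0.3741 0.0242 z95 [0.0616 0.0653]
(167, 230) 205 [0.4362 0.3537 0.0623] circ 0.4369 0.3539 0.0251 z95 [0.0623 0.0659]
(403, 194) 211 [ 0.5562 -0.3624  0.0629] circ 0.5573 -0.3635 0.0266 z95 [0.0629 0.0665]
(400, 225) 215 [ 0.4622 -0.3515  0.063 ] circ 0.4629 -0.3528 0.0263 z95 [0.063  0.0668]
rim 1256 ((0.584079921245575, 0.0037091076374053955), (0.3019281029701233, 0.17213749885559082), 81.7841567993164)
floor ((0.6031215190887451, 0.00019975006580352783), (0.29471200704574585, 0.19249778985977173), 89.81964111328125) 0.012400052873648537
L [0.321 0.091 0.101] [0.691 0.195 1.517] [0.612 0.165 0.21 ] top pts [0.321 0.091 1.517]
R [ 0.321 -0.212  0.1  ] [0.648 0.091 1.517] [ 0.557 -0.168  0.19 ] top pts [0.321 0.091 1.517]
```

View pics/crop.png

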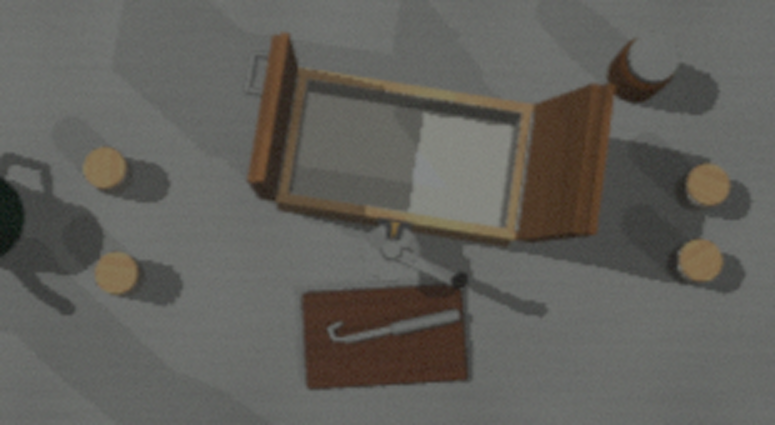

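```bash
python3 - <<'E'
from h import *
R=Ro.from_euler('z',-8.2,degrees=True).as_matrix(); C=np.array([.584,.004,0])
for n in 'LR':
    k=np.load(f'leaf{n}.npy'); k=k[k[:,2]<.4]; q=(k-C)@R
    # inner-face: extremes by height
    for z0 in np.arange(.1,.26,.02):
        s=q[(q[:,2]>z0)&(q[:,2]<z0+.02)]
        if len(s)>5: print(n,round(z0+.01,2),len(s),'x',np.percentile(s[:,0],[3,97]).round(3),'y',np.percentile(s[:,1],[5,50,95]).round(3))
P=np.load('side0.npy').reshape(-1,3); q=(P-C)@R
b=(np.abs(q[:,0])<.1)&(np.abs(q[:,1])<.25)&(q[:,2]>.03)
for z0 in np.arange(.07,.26,.02):
  for s1 in (1,-1):
    s=q[b&(q[:,2]>z0)&(q[:,2]<z0+.02)&(q[:,1]*s1>.1)]
    if len(s)>5: print('side',s1,round(z0+.01,2),len(s),'x',np.percentile(s[:,0],[3,97]).round(3),'y',np.percentile(s[:,1],[5,50,95]).round(3))
P=np.load('top0.npy').reshape(-1,3); q=(P-C)@R
# rim extents
s=q[(np.abs(q[:,2]-.082)<.004)&(np.abs(q[:,0])<.11)&(np.abs(q[:,1])<.16)]
m=(np.abs(s[:,1])<.11)
for sg in(1,-1):
  f=s[m&(s[:,0]*sg>0)]; print('rimx',sg,np.percentile(f[:,0],[2,50,98]).round(4),'slope',np.polyfit(f[:,1],f[:,0],1).round(4))
  f=s[(np.abs(s[:,0])<.06)&(s[:,1]*sg>.1)]; print('rimy',sg,np.percentile(f[:,1],[2,50,98]).round(4),'slope',np.polyfit(f[:,0],f[:,1],1).round(4))
s=q[(q[:,2]>.125)&(q[:,2]<.16)&(q[:,0]>-.25)&(q[:,0]<-.1)&(np.abs(q[:,1])<.12)]; print('knob',len(s),s.mean(0) if len(s) else '')
E
```

```text
L 0.11 47 x [-0.082  0.083] y [0.151 0.151 0.161]
L 0.13 53 x [-0.082  0.077] y [0.152 0.152 0.165]
L 0.15 55 x [-0.082  0.075] y [0.152 0.153 0.161]
L 0.17 57 x [-0.082  0.078] y [0.153 0.154 0.168]
L 0.19 133 x [-0.082  0.074] y [0.154 0.183 0.197]
L 0.21 254 x [-0.081  0.08 ] y [0.155 0.17  0.175]
L 0.23 216 x [-0.077  0.081] y [0.156 0.16  0.165]
R 0.11 192 x [-0.082  0.081] y [-0.153 -0.149 -0.145]
R 0.13 171 x [-0.082  0.079] y [-0.16  -0.156 -0.152]
R 0.15 202 x [-0.082  0.08 ] y [-0.166 -0.162 -0.158]
R 0.17 207 x [-0.081  0.08 ] y [-0.172 -0.168 -0.165]
R 0.19 206 x [-0.082  0.081] y [-0.179 -0.175 -0.171]
R 0.21 421 x [-0.08   0.081] y [-0.195 -0.184 -0.178]
R 0.23 333 x [-0.077  0.08 ] y [-0.206 -0.199 -0.186]
side 1 0.08 441 x [-0.083  0.08 ] y [0.108 0.138 0.151]
side -1 0.08 214 x [-0.084  0.075] y [-0.163 -0.155 -0.106]
side 1 0.1 280 x [-0.082  0.079] y [0.147 0.151 0.157]
side -1 0.1 238 x [-0.083  0.077] y [-0.169 -0.166 -0.152]
side 1 0.12 286 x [-0.082  0.08 ] y [0.148 0.152 0.156]
side -1 0.12 238 x [-0.083  0.078] y [-0.176 -0.172 -0.158]
side 1 0.14 286 x [-0.0
[... 236 characters left out ...]
0.081] y [0.151 0.154 0.16 ]
side -1 0.18 358 x [-0.083  0.076] y [-0.213 -0.193 -0.18 ]
side 1 0.2 316 x [-0.082  0.083] y [0.152 0.155 0.16 ]
side -1 0.2 294 x [-0.083  0.078] y [-0.201 -0.198 -0.184]
side 1 0.22 348 x [-0.082  0.08 ] y [0.153 0.156 0.164]
side -1 0.22 447 x [-0.083  0.08 ] y [-0.207 -0.203 -0.185]
side 1 0.24 21 x [-0.077  0.078] y [0.153 0.156 0.16 ]
side -1 0.24 86 x [-0.08   0.076] y [-0.206 -0.202 -0.198]
rimx 1 [0.0723 0.079  0.0854] slope [-0.0004  0.0788]
rimy 1 [0.1373 0.1437 0.1503] slope [0.0056 0.1437]
rimx -1 [-0.0825 -0.0761 -0.0697] slope [ 0.003  -0.0761]
rimy -1 [-0.1424 -0.1344 -0.1268] slope [ 0.0006 -0.1344]
knob 34 [-0.14608072 -0.07303089  0.14851149]
```

```bash
cat >> h.py <<'E'
YAW=-8.2; RC=Ro.from_euler('z',YAW,degrees=True).as_matrix(); C0=np.array([.586,.0085,0])
def ch(x,y,z): return C0+RC@np.array([x,y,z])
def pots(c=None):
    c=c or cam('top'); P=cloud(c); hsv=cv2.cvtColor(c['frame'],cv2.COLOR_BGR2HSV)
    m=((P[...,2]>.045)&(P[...,2]<.09)&(hsv[...,1]>80)&(P[...,0]>.3)).astype(np.uint8)
    m=cv2.morphologyEx(m,cv2.MORPH_OPEN,np.ones((5,5)))
    n,l,st,ce=cv2.connectedComponentsWithStats(m); r=[]
    for i in range(1,n):
        if 100<st[i,4]<400:
            w=P[l==i]; (x,y),rad=cv2.minEnclosingCircle(w[:,:2].astype(np.float32)); r.append((round(x,4),round(y,4),round(rad,4),round(float(np.median(w[:,2])),4)))
    return r
def go(t,yaw=YAW):
    """tool-frame cm to world TCP target t, and yaw turn (rad about tool z)"""
    M=T(); o=env.get_obs(); d=M[:3,:3].T@(np.array(t)-M[:3,3])*100
    Rt=Ro.from_euler('xyz',[180,0,yaw],degrees=True).as_matrix(); rv=Ro.from_matrix(M[:3,:3].T@Rt).as_rotvec()
    print('t',round(float(o['time_s']),2),'pos',np.round(o['tool_pos'],4),'F',np.round(o['force'],1),'w',round(float(o['grip_width']),4),'| to go cm',d.round(2),'turn',rv.round(3))
E
python3 - <<'E'
from h import *
c=cam('top'); print(pots(c)); P=cloud(c)
q=P[125:165,360:395].reshape(-1,3); q=q[(q[:,2]>.09)&(q[:,2]<.12)]; print('jar',np.median(q,0),q.min(0),q.max(0))
q=P[170:235,75:135].reshape(-1,3); q=q[(q[:,2]>.1)&(q[:,2]<.2)]; print('coffee',np.median(q,0),q.min(0),q.max(0))
for y in(.096,.032,-.032,-.096): print(ch(0,y,0).round(4))
go([.4365,.354,.25])
E
```

```text
[(0.6901, -0.2749, 0.0285, 0.0722), (0.5652, 0.3736, 0.0243, 0.0621), (0.556, -0.3624, 0.0256, 0.0626), (0.4635, -0.3515, 0.0253, 0.0631), (0.437, 0.3536, 0.0243, 0.0626)]
jar [ 0.70297183 -0.28777581  0.1046001 ] [ 0.6732144  -0.31855058  0.09098838] [ 0.73500452 -0.2582626   0.11318815]
coffee [0.5042792  0.53218555 0.14688775] [0.41299835 0.49116783 0.10015735] [0.59896037 0.58582924 0.17487304]
[0.5997 0.1035 0.    ]
[0.5906 0.0402 0.    ]
[ 0.5814 -0.0232  0.    ]
[ 0.5723 -0.0865  0.    ]
t 0.2 pos [0.2087 0.6153 0.2916] F [-0.5 -0.1 -0.5] w 0.0868 | to go cm [-17.43  29.97   4.18] turn [1.000e-03 1.000e-03 1.387e+00]
```

```bash
python3 -m creep '[[0,0,-0.5,0,0,0.14,0.85],[0,0,-0.5,0,0,0.14,0.85],[0,0,-0.5,0,0,0.14,0.85],[0,0,-0.5,0,0,0.14,0.85],[0,0,-0.5,0,0,0.14,0.85],[0,0,-0.5,0,0,0.14,0.85],[0,0,0,0,0,0.14,0.85],[0,0,0,0,0,0.14,0.85],[0,0,0,0,0,0.14,0.85],[0,0,0,0,0,0.127,0.85]]' 20; python3 -c "
from h import *
go([.437,.354,.25])"
```

```text
time_s: 1.2
tool_pos: [0.2082, 0.6142, 0.3192]
tool_rot: [179.6, 0.1, -11.4]
force: [-0.1, -1.4, 0.7]
grip_width: 0.0739
t 1.2 pos [0.2082 0.6142 0.3192] F [-0.1 -1.4  0.7] w 0.0739 | to go cm [27.58 20.93  7.05] turn [ 0.007  0.001 -0.056]
```

```bash
python3 -m creep '[[3.4,2.6,0.5,0,0,-0.05,0.85],[3.4,2.6,0.9,0,0,0,0.85],[3.4,2.6,0.9,0,0,0,0.85],[3.4,2.6,0.9,0,0,0,0.85],[3.4,2.6,0.9,0,0,0,0.85],[3.4,2.6,0.9,0,0,0,0.85],[3.4,2.6,0.9,0,0,0,0.85],[2,1.5,0.5,0,0,0,0.85],[0,0,0,0,0,0,0.85]]'; python3 -c "
from h import *
go([.437,.354,.25]);print(pots())"
```

```text
time_s: 2.1
tool_pos: [0.4373, 0.3712, 0.2508]
tool_rot: [179.5, 0.2, -8.4]
force: [0.2, 0.2, 0.4]
grip_width: 0.0739
t 2.1 pos [0.4373 0.3712 0.2508] F [0.2 0.2 0.4] w 0.0739 | to go cm [0.22 1.7  0.1 ] turn [ 0.008  0.004 -0.003]
[(0.5539, -0.3614, 0.0265, 0.0627), (0.463, -0.3511, 0.0246, 0.0631), (0.4365, 0.3535, 0.0247, 0.0617)]
```

```bash
python3 - <<'E'
from h import *
c=cam('wrist'); P=cloud(c); cv2.imwrite('pics/w1.png',c['frame'])
m=(P[...,2]>.045)&(P[...,2]<.08)&(c['z_map']>.1); 
n,l,st,ce=cv2.connectedComponentsWithStats(m.astype(np.uint8))
for i in range(1,n):
    if st[i,4]>300: w=P[l==i]; print(st[i,4],w.mean(0).round(4),cv2.minEnclosingCircle(w[:,:2].astype(np.float32)),ce[i].round())
E
```

```text
1438 [0.4869 0.4996 0.0643] ((0.49489063024520874, 0.5111038684844971), 0.05465829372406006) [295.  30.]
2545 [0.5658 0.3758 0.0616] ((0.5682463645935059, 0.3739880323410034), 0.02623138204216957) [391. 159.]
2153 [0.44   0.3562 0.0624] ((0.4398616552352905, 0.35379573702812195), 0.026074538007378578) [263. 197.]
```

View pics/w1.png

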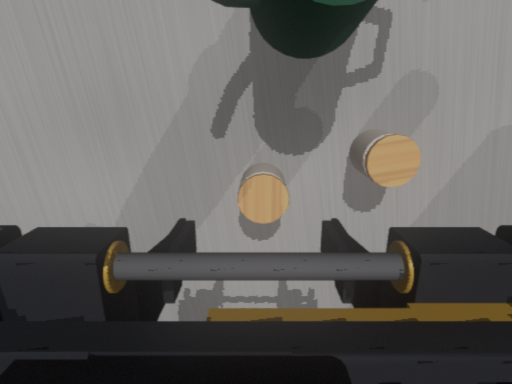

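Wrist view: pot B's lid is at (263,197) between the fingers at columns 180 and 340, and pot A's is at (390,160). The gripper body is wide along the jaw direction.

```bash
python3 -m creep '[[0.3,1.7,0,-0.008,0,0,0.85],[0,0,3,0,0,0,0.85],[0,0,3,0,0,0,0.85],[0,0,3,0,0,0,0.85],[0,0,3,0,0,0,0.85],[0,0,2.5,0,0,0,0.85],[0,0,1.8,0,0,0,0.85],[0,0,0,0,0,0,0.85]]'; python3 -c "
from h import *
go([.4385,.354,.084])"
```

```text
time_s: 3.0
tool_pos: [0.4259, 0.3626, 0.0875]
tool_rot: [179.5, 0.3, -6.7]
force: [-0.0, -0.3, -0.6]
grip_width: 0.0739
t 3.0 pos [0.4259 0.3626 0.0875] F [-0.  -0.3 -0.6] w 0.0739 | to go cm [1.35 0.7  0.35] turn [0.009 0.005 0.025]
```

```bash
python3 -m creep '[[0.7,0.4,0.2,0,0,0.025,0.85],[0.6,0.3,0.1,0,0,0,0.85],[0,0,0,0,0,0,0.85]]'; python3 -c "
from h import *
print(pots());go([.4385,.354,.084])"
```

```text
time_s: 3.3
tool_pos: [0.4385, 0.355, 0.0871]
tool_rot: [179.6, 0.2, -8.1]
force: [-0.3, 1.2, -0.5]
grip_width: 0.0741
[(0.5659, 0.3733, 0.0247, 0.0623), (0.5554, -0.3632, 0.0259, 0.0621), (0.4628, -0.3515, 0.0252, 0.0631)]
t 3.35 pos [0.4382 0.3554 0.0872] F [-0.2  0.6  0.3] w 0.0739 | to go cm [0.05 0.14 0.33] turn [0.006 0.003 0.002]
```

```bash
python3 -m creep '[[0,0.1,0.4,0,0,0,0.85],[0,0,0,0,0,0,0.3],[0,0,0,0,0,0,0.3],[0,0,0,0,0,0,0.3],[0,0,0,0,0,0,0.3],[0,0,0,0,0,0,0.3],[0,0,0,0,0,0,0.3],[0,0,-1,0,0,0,0.3],[0,0,-2,0,0,0,0.3],[0,0,-3,0,0,0,0.3],[0,0,-4,0,0,0,0.3]]' 25; python3 -c "
from h import *
go([.4385,.354,.33])"
```

```text
time_s: 4.45
tool_pos: [0.4349, 0.3523, 0.1815]
tool_rot: [179.0, 0.6, -8.1]
force: [0.3, 0.8, -1.8]
grip_width: 0.0513
t 4.45 pos [0.4349 0.3523 0.1815] F [ 0.3  0.8 -1.8] w 0.0513 | to go cm [  0.17   0.02 -14.86] turn [0.017 0.011 0.002]
```

```bash
python3 -m creep '[[2.8,1.2,-3,-0.01,-0.005,0,0.3],[3,1.2,-3,0,0,0,0.3],[3,1.2,-3,0,0,0,0.3],[3,1.2,-3,0,0,0,0.3],[3,1.2,-3,0,0,0,0.3],[1,3.2,-0.3,0,0,0,0.3],[1,3.2,0,0,0,0,0.3],[1,3.2,0,0,0,0,0.3],[1,3.2,0,0,0,0,0.3],[0.5,2,0,0,0,0,0.3],[0,0,0,0,0,0,0.3]]'; python3 -c "
from h import *
go(ch(0,.096,.25))"
```

```text
time_s: 5.55
tool_pos: [0.6055, 0.1142, 0.3536]
tool_rot: [178.8, 0.4, -7.9]
force: [-0.6, -0.2, -2.2]
grip_width: 0.0518
t 5.55 pos [0.6055 0.1142 0.3536] F [-0.6 -0.2 -2.2] w 0.0518 | to go cm [-0.35  0.92 10.39] turn [0.02  0.007 0.006]
```

```bash
python3 -m creep '[[-0.3,0.9,0,0.015,0.005,0,0.3],[0,0,2.5,0,0,0,0.3],[0,0,2.5,0,0,0,0.3],[0,0,2.5,0,0,0,0.3],[0,0,2.5,0,0,0,0.3],[0,0,0,0,0,0,0.3]]'; python3 -c "
from h import *
go(ch(0,.096,.2))"
```

```text
time_s: 6.15
tool_pos: [0.5984, 0.1096, 0.2529]
tool_rot: [-179.8, 0.0, -7.5]
force: [-0.4, -0.7, -2.0]
grip_width: 0.0513
t 6.15 pos [0.5984 0.1096 0.2529] F [-0.4 -0.7 -2. ] w 0.0513 | to go cm [0.22 0.6  5.29] turn [-0.003  0.001  0.012]
```

```bash
python3 -m creep '[[0.2,0.6,1,0,0,0.012,0.3],[0.1,0.1,2.5,0,0,0,0.3],[0.1,0.1,2.5,0,0,0,0.3],[0.1,0.1,2.5,0,0,0,0.3],[0.1,0.1,2.5,0,0,0,0.3],[0,0,1,0,0,0,0.3],[0,0,0,0,0,0,0.3]]'; python3 -c "
from h import *
go(ch(0,.096,.0955))"
```

```text
time_s: 6.85
tool_pos: [0.6077, 0.1011, 0.137]
tool_rot: [-179.4, -0.7, -8.1]
force: [-0.0, 0.1, -1.3]
grip_width: 0.0516
t 6.85 pos [0.6077 0.1011 0.137 ] F [-0.   0.1 -1.3] w 0.0516 | to go cm [-0.88 -0.09  4.14] turn [-0.01  -0.012  0.002]
```

```bash
python3 -m creep '[[-0.8,-0.1,1,-0.01,-0.012,0,0.3],[0,0,1,0,0,0,0.3],[0,0,1,0,0,0,0.3],[0,0,0.5,0,0,0,0.3],[0,0,0.2,0,0,0,0.3],[0,0,0,0,0,0,0.3]]'; python3 -c "
from h import *
go(ch(0,.096,.0955))"
```

```text
time_s: 7.45
tool_pos: [0.602, 0.1047, 0.1013]
tool_rot: [-179.9, -0.3, -8.0]
force: [-0.1, 0.8, -1.4]
grip_width: 0.0516
t 7.45 pos [0.602  0.1047 0.1013] F [-0.1  0.8 -1.4] w 0.0516 | to go cm [-0.21  0.15  0.58] turn [-0.003 -0.005  0.003]
```

```bash
python3 -m creep '[[-0.2,0.1,0.25,0,-0.005,0,0.3],[0,0,0.2,0,0,0,0.3],[0,0,0.1,0,0,0,0.3],[0,0,0,0,0,0,0.3]]'; python3 -c "
from h import *
go(ch(0,.096,.0955))"
```

```text
time_s: 7.85
tool_pos: [0.6006, 0.1039, 0.097]
tool_rot: [-179.8, -0.1, -8.1]
force: [-0.7, -1.0, -1.5]
grip_width: 0.0511
t 7.85 pos [0.6006 0.1039 0.097 ] F [-0.7 -1.  -1.5] w 0.0511 | to go cm [-0.09  0.05  0.15] turn [-0.004 -0.001  0.002]
```

```bash
python3 -m creep '[[0,0,0.15,0,0,0,0.3],[0,0,0.15,0,0,0,0.3],[0,0,0,0,0,0,0.3]]'; python3 -c "
from h import *
go(ch(0,.096,.0955))"
```

```text
time_s: 8.15
tool_pos: [0.6012, 0.1039, 0.0972]
tool_rot: [-179.7, -0.1, -8.1]
force: [-0.7, 0.1, -2.3]
grip_width: 0.0519
t 8.15 pos [0.6012 0.1039 0.0972] F [-0.7  0.1 -2.3] w 0.0519 | to go cm [-0.14  0.06  0.17] turn [-0.005 -0.001  0.002]
```

```bash
python3 -m creep '[[-0.1,0,0.4,0,0,0,0.3],[0,0,0.3,0,0,0,0.3]]'; python3 -c "
from h import *
go(ch(0,.096,.0955))"
```

```text
time_s: 8.35
tool_pos: [0.6016, 0.1043, 0.0962]
tool_rot: [-179.6, -0.1, -8.0]
force: [-11.2, -1.6, 22.9]
grip_width: 0.0514
t 8.35 pos [0.6016 0.1043 0.0962] F [-11.2  -1.6  22.9] w 0.0514 | to go cm [-0.18  0.1   0.07] turn [-0.008 -0.002  0.003]
```

```bash
python3 -m creep '[[0,0,-0.2,0,0,0,0.85],[0,0,0,0,0,0,0.85],[0,0,0,0,0,0,0.85],[0,0,0,0,0,0,0.85],[0,0,-1,0,0,0,0.85],[0,0,-2,0,0,0,0.85],[0,0,-3,0,0,0,0.85],[0,0,-4,0,0,0,0.85],[0,0,-4,0,0,0,0.85],[0,0,-4,0,0,0,0.85],[0,0,-4,0,0,0,0.85]]'; python3 -c "
from h import *
c=cam('top');print(pots(c));go([.567,.374,.25])
c=cam('side');cv2.imwrite('pics/s1.png',c['frame'])"
```

```text
time_s: 9.45
tool_pos: [0.5978, 0.1022, 0.321]
tool_rot: [-179.9, 0.4, -8.1]
force: [1.2, 0.9, -0.1]
grip_width: 0.0738
[(0.5653, 0.3733, 0.0242, 0.0618), (0.5556, -0.3637, 0.026, 0.0626), (0.4635, -0.3507, 0.0257, 0.0632)]
t 9.5 pos [0.6005 0.1024 0.3291] F [2.8 0.1 5.6] w 0.0738 | to go cm [ -7.17 -26.37   8.07] turn [-0.007 -0.003  0.002]
```

View pics/s1.png

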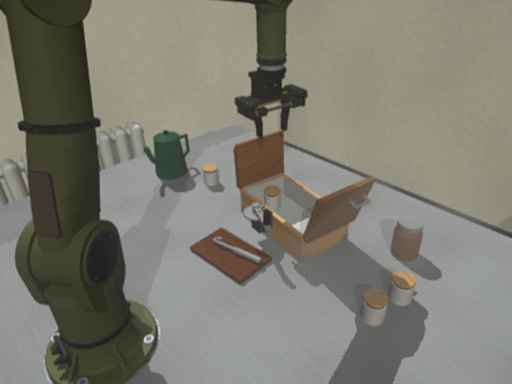

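Side view: the first pot stands in the chest at (273,195). The other three and the bystanders are unmoved.

```bash
python3 -m creep '[[-1,-4,0,0,0,0,0.85],[-1,-4,0,0,0,0,0.85],[-1,-4,0,0,0,0,0.85],[-1,-4,0.5,0,0,0,0.85],[-1,-4,2,0,0,0,0.85],[-1,-4,3,0,0,0,0.85],[-1,-1.5,3,0,0,0,0.85],[0,0,0,0,0,0,0.85]]'; python3 -c "
from h import *
go([.567,.374,.15])"
```

```text
time_s: 10.35
tool_pos: [0.5693, 0.3705, 0.2433]
tool_rot: [-179.5, -0.5, -8.6]
force: [-0.7, -0.6, -0.6]
grip_width: 0.0739
t 10.35 pos [0.5693 0.3705 0.2433] F [-0.7 -0.6 -0.6] w 0.0739 | to go cm [-0.36 -0.23  9.33] turn [-0.009 -0.009 -0.006]
```

```bash
python3 -m creep '[[-0.3,-0.2,2,-0.009,-0.009,-0.006,0.85],[0.1,0,3,0,0,0,0.85],[0.1,0,3,0,0,0,0.85],[0,0,1,0,0,0,0.85],[0,0,0,0,0,0,0.85]]'; python3 -c "
from h import *
go([.567,.374,.0835])
c=cam('wrist'); P=cloud(c)
m=(P[...,2]>.045)&(P[...,2]<.08)&(c['z_map']>.1); 
n,l,st,ce=cv2.connectedComponentsWithStats(m.astype(np.uint8))
for i in range(1,n):
    if st[i,4]>300: w=P[l==i]; print(st[i,4],w.mean(0).round(4),cv2.minEnclosingCircle(w[:,:2].astype(np.float32)),ce[i].round())
"
```

```text
time_s: 10.85
tool_pos: [0.5737, 0.3668, 0.1541]
tool_rot: [180.0, -0.3, -8.6]
force: [0.2, 0.2, -0.0]
grip_width: 0.0739
t 10.85 pos [0.5737 0.3668 0.1541] F [ 0.2  0.2 -0. ] w 0.0739 | to go cm [-0.8  -0.62  7.05] turn [ 0.001 -0.005 -0.006]
3064 [0.5219 0.4913 0.063 ] ((0.5135149359703064, 0.5015069246292114), 0.03882338106632233) [127.  26.]
4784 [0.5688 0.3762 0.0621] ((0.5683212280273438, 0.37403392791748047), 0.026034587994217873) [245. 208.]
```

```bash
python3 -m creep '[[-0.7,-0.6,0,0,0,0,0.85],[0,0,2,0,0,0,0.85],[-0.1,-0.1,2,0,0,0,0.85],[0,0,1.5,0,0,0,0.85],[0,0,1,0,0,0,0.85],[0,0,0,0,0,0,0.85]]'; python3 -c "
from h import *
go([.568,.374,.0835])"
```

```text
time_s: 11.5
tool_pos: [0.5717, 0.3795, 0.0989]
tool_rot: [-179.2, -1.0, -8.6]
force: [0.1, 0.1, -0.6]
grip_width: 0.074
t 11.5 pos [0.5717 0.3795 0.0989] F [ 0.1  0.1 -0.6] w 0.074 | to go cm [-0.31  0.62  1.53] turn [-0.013 -0.017 -0.007]
```

```bash
python3 -m creep '[[-0.3,0.6,0.8,-0.013,-0.017,0,0.85],[0,0,0.8,0,0,0,0.85],[0,0,0.2,0,0,0,0.85],[0,0,0,0,0,0,0.85]]'; python3 -c "
from h import *
go([.568,.374,.0835])"
```

```text
time_s: 11.9
tool_pos: [0.5689, 0.374, 0.0815]
tool_rot: [-179.9, -0.0, -8.6]
force: [1.3, -0.2, -0.2]
grip_width: 0.0741
t 11.9 pos [0.5689 0.374  0.0815] F [ 1.3 -0.2 -0.2] w 0.0741 | to go cm [-0.09  0.02 -0.2 ] turn [-0.001 -0.    -0.008]
```

```bash
python3 -m creep '[[0,0,-0.1,0,0,0,0.3],[0,0,0,0,0,0,0.3],[0,0,0,0,0,0,0.3],[0,0,0,0,0,0,0.3],[0,0,0,0,0,0,0.3],[0,0,0,0,0,0,0.3],[0,0,0,0,0,0,0.3],[0,0,-1,0,0,0,0.3],[0,0,-3,0,0,0,0.3],[0,0,-4,0,0,0,0.3],[0,0,-4,0,0,0,0.3],[0,0,-4,0,0,0,0.3],[0,0,-4,0,0,0,0.3],[0,0,-4,0,0,0,0.3],[0,0,-1,0,0,0,0.3]]'; python3 -c "
from h import *
go(ch(0,.032,.34))"
```

```text
time_s: 13.4
tool_pos: [0.5669, 0.372, 0.3417]
tool_rot: [179.7, 0.3, -8.7]
force: [0.8, 0.1, -1.3]
grip_width: 0.0512
t 13.4 pos [0.5669 0.372  0.3417] F [ 0.8  0.1 -1.3] w 0.0512 | to go cm [ 7.37 32.44  0.29] turn [ 0.005  0.005 -0.009]
```

```bash
python3 -m creep '[[0.9,3.5,0,0,0,-0.009,0.3],[0.9,4.2,0,0,0,0,0.3],[0.9,4.2,0,0,0,0,0.3],[0.9,4.2,0,0,0,0,0.3],[0.9,4.2,0,0,0,0,0.3],[0.9,4.2,0.5,0,0,0,0.3],[0.9,4.2,1,0,0,0,0.3],[0.6,2.5,1,0,0,0,0.3],[0,0,0,0,0,0,0.3]]'; python3 -c "
from h import *
go(ch(0,.032,.22))"
```

```text
time_s: 14.3
tool_pos: [0.5884, 0.0419, 0.3137]
tool_rot: [179.8, 0.5, -8.0]
force: [-0.4, 0.1, -2.3]
grip_width: 0.0517
t 14.3 pos [0.5884 0.0419 0.3137] F [-0.4  0.1 -2.3] w 0.0517 | to go cm [0.31 0.11 9.37] turn [0.003 0.008 0.004]
```

```bash
python3 -m creep '[[0.2,0.1,2,0,0.008,0,0.3],[0,0.05,3,0,0,0,0.3],[0,0.05,3,0,0,0,0.3],[0,0.05,3,0,0,0,0.3],[0,0.05,3,0,0,0,0.3],[0,0,2,0,0,0,0.3],[0,0,0.5,0,0,0,0.3],[0,0,0,0,0,0,0.3]]'; python3 -c "
from h import *
go(ch(0,.032,.12))"
```

```text
time_s: 15.1
tool_pos: [0.5873, 0.043, 0.1412]
tool_rot: [-180.0, 0.2, -7.9]
force: [0.3, -0.6, -1.4]
grip_width: 0.0514
t 15.1 pos [0.5873 0.043  0.1412] F [ 0.3 -0.6 -1.4] w 0.0514 | to go cm [0.37 0.24 2.12] turn [-0.     0.004  0.006]
```

```bash
python3 -m creep '[[0.4,0.2,1.2,0,0,0.006,0.3],[0,0.05,1.2,0,0,0,0.3],[0,0,1.0,0,0,0,0.3],[0,0,0.5,0,0,0,0.3],[0,0,0.2,0,0,0,0.3],[0,0,0,0,0,0,0.3]]'; python3 -c "
from h import *
go(ch(0,.032,.0945))"
```

```text
time_s: 15.7
tool_pos: [0.5933, 0.0409, 0.1]
tool_rot: [-179.9, -0.1, -8.2]
force: [0.2, -0.3, -2.5]
grip_width: 0.0521
t 15.7 pos [0.5933 0.0409 0.1   ] F [ 0.2 -0.3 -2.5] w 0.0521 | to go cm [-0.26  0.11  0.55] turn [-0.002 -0.001  0.   ]
```

```bash
python3 -m creep '[[-0.2,0.1,0.4,0,0,0,0.3],[0,0,0.35,0,0,0,0.3],[0,0,0,0,0,0,0.3]]'; python3 -c "
from h import *
go(ch(0,.032,.0945))"
```

```text
time_s: 16.0
tool_pos: [0.5917, 0.04, 0.0959]
tool_rot: [-179.8, -0.1, -8.2]
force: [0.3, 0.0, -1.6]
grip_width: 0.0515
t 16.0 pos [0.5917 0.04   0.0959] F [ 0.3  0.  -1.6] w 0.0515 | to go cm [-0.12 -0.    0.14] turn [-0.004 -0.001  0.   ]
```

Lower about 1 mm more to contact, then release and rise.

```bash
python3 -m creep '[[0,0,0.35,0,0,0,0.3],[0,0,0.2,0,0,0,0.3]]'; python3 -m creep '[[0,0,-0.05,0,0,0,0.85],[0,0,0,0,0,0,0.85],[0,0,0,0,0,0,0.85],[0,0,0,0,0,0,0.85],[0,0,-1,0,0,0,0.85],[0,0,-2,0,0,0,0.85],[0,0,-3,0,0,0,0.85],[0,0,-4,0,0,0,0.85],[0,0,-4,0,0,0,0.85],[0,0,-4,0,0,0,0.85],[0,0,-4,0,0,0,0.85],[0,0,0,0,0,0,0.85]]'; python3 -c "
from h import *
print(pots());go([.463,-.352,.34])"
```

```text
time_s: 16.2
tool_pos: [0.5924, 0.04, 0.095]
tool_rot: [-179.6, -0.1, -8.2]
force: [-6.3, 0.1, 12.3]
grip_width: 0.0514
time_s: 17.4
tool_pos: [0.5912, 0.0379, 0.3269]
tool_rot: [-179.7, -0.2, -8.3]
force: [0.7, -0.1, 0.2]
grip_width: 0.0742
[(0.6008, 0.1042, 0.0248, 0.0734), (0.5554, -0.3624, 0.026, 0.0628), (0.4629, -0.3506, 0.0245, 0.0635)]
t 17.45 pos [0.5902 0.0379 0.3242] F [ 0.   0.3 -0.3] w 0.0738 | to go cm [-6.99 40.41 -1.76] turn [-0.005  0.    -0.001]
```

```bash
python3 -m creep '[[-0.8,3.5,-1,0,0,0,0.85],[-0.8,4.4,-0.5,0,0,0,0.85],[-0.8,4.4,0,0,0,0,0.85],[-0.8,4.4,0,0,0,0,0.85],[-0.8,4.4,0,0,0,0,0.85],[-0.8,4.4,0,0,0,0,0.85],[-0.8,4.4,1,0,0,0,0.85],[-0.8,4.4,2.5,0,0,0,0.85],[-0.6,3.5,3,0,0,0,0.85],[0,1,3,0,0,0,0.85],[0,0,0,0,0,0,0.85]]'; python3 -c "
from h import *
go([.463,-.352,.16])"
```

```text
time_s: 18.55
tool_pos: [0.4565, -0.343, 0.2317]
tool_rot: [-179.7, 0.7, -8.0]
force: [0.4, 1.1, -0.2]
grip_width: 0.0738
t 18.55 pos [ 0.4565 -0.343   0.2317] F [ 0.4  1.1 -0.2] w 0.0738 | to go cm [0.86 0.84 7.16] turn [-0.005  0.013  0.004]
```

```bash
python3 -m creep '[[0.8,0.8,2,0,0.013,0,0.85],[0,0.05,3,0,0,0,0.85],[0,0,2,0,0,0,0.85],[0,0,0,0,0,0,0.85]]'; python3 -c "
from h import *
c=cam('wrist'); P=cloud(c)
m=(P[...,2]>.045)&(P[...,2]<.08)&(c['z_map']>.1); 
n,l,st,ce=cv2.connectedComponentsWithStats(m.astype(np.uint8))
for i in range(1,n):
    if st[i,4]>300: w=P[l==i]; print(st[i,4],w.mean(0).round(4),cv2.minEnclosingCircle(w[:,:2].astype(np.float32)),ce[i].round())
go([.464,-.352,.0835])
"
```

```text
time_s: 18.95
tool_pos: [0.4646, -0.3498, 0.1607]
tool_rot: [-179.6, 0.0, -7.9]
force: [0.2, 0.2, -1.1]
grip_width: 0.0741
3880 [ 0.5542 -0.3583  0.0616] ((0.5584352016448975, -0.365055650472641), 0.02613113634288311) [387. 212.]
4379 [ 0.466  -0.35    0.0631] ((0.4656578302383423, -0.3530609607696533), 0.026143567636609077) [257. 218.]
t 19.0 pos [ 0.4653 -0.3502  0.1621] F [-0.1 -0.3 -0. ] w 0.0738 | to go cm [-0.12  0.25  7.86] turn [-0.007 -0.002  0.006]
```

```bash
python3 -m creep '[[0,0.2,1.5,-0.007,0,0,0.85],[0,0,2,0,0,0,0.85],[0,0,2,0,0,0,0.85],[0,0,1,0,0,0,0.85],[0,0,0.3,0,0,0,0.85],[0,0,0,0,0,0,0.85]]'; python3 -c "
from h import *
go([.465,-.352,.0835])
"
```

```text
time_s: 19.6
tool_pos: [0.4708, -0.3521, 0.0971]
tool_rot: [179.8, -0.7, -7.6]
force: [-0.2, -0.5, 1.4]
grip_width: 0.0737
t 19.6 pos [ 0.4708 -0.3521  0.0971] F [-0.2 -0.5  1.4] w 0.0737 | to go cm [-0.6   0.06  1.36] turn [ 0.003 -0.013  0.011]
```

```bash
python3 -m creep '[[-0.6,0.05,0.8,0,-0.013,0.01,0.85],[0,0,0.6,0,0,0,0.85],[0,0,0.2,0,0,0,0.85],[0,0,0,0,0,0,0.85]]'; python3 -c "
from h import *
go([.465,-.352,.0835])"; python3 -m creep '[[0,0,0,0,0,0,0.3],[0,0,0,0,0,0,0.3],[0,0,0,0,0,0,0.3],[0,0,0,0,0,0,0.3],[0,0,0,0,0,0,0.3],[0,0,0,0,0,0,0.3]]'
```

```text
time_s: 20.0
tool_pos: [0.4656, -0.3527, 0.082]
tool_rot: [179.7, -0.1, -8.2]
force: [-0.3, -0.3, 0.1]
grip_width: 0.0742
t 20.0 pos [ 0.4656 -0.3527  0.082 ] F [-0.3 -0.3  0.1] w 0.0742 | to go cm [-0.06 -0.06 -0.15] turn [ 0.004 -0.002  0.   ]
time_s: 20.6
tool_pos: [0.4656, -0.353, 0.0824]
tool_rot: [179.7, -0.2, -8.2]
force: [0.0, -0.1, -0.9]
grip_width: 0.0516
```

```bash
python3 -m creep '[[0,0,-1,0,0,0,0.3],[0,0,-3,0,0,0,0.3],[0,0,-4,0,0,0,0.3],[0,0,-4,0,0,0,0.3],[0,0,-4,0,0,0,0.3],[0,0,-4,0,0,0,0.3],[0,0,-4,0,0,0,0.3],[0,0,-2.5,0,0,0,0.3],[0.7,-2.5,0,0,0,0,0.3],[0.7,-3.8,0,0,0,0,0.3],[0.8,-3.8,0,0,0,0,0.3],[0.8,-3.8,0,0,0,0,0.3],[0.8,-3.8,0,0,0,0,0.3],[0.8,-3.8,0,0,0,0,0.3],[0.8,-3.8,0,0,0,0,0.3],[0.8,-3.8,0,0,0,0,0.3],[0.6,-3,0,0,0,0,0.3],[0,-1,0.5,0,0,0,0.3],[0,0,0,0,0,0,0.3]]'; python3 -c "
from h import *
go(ch(0,-.032,.15))"
```

```text
time_s: 22.5
tool_pos: [0.5792, -0.0278, 0.3607]
tool_rot: [179.9, -0.4, -9.1]
force: [0.3, -0.7, -2.1]
grip_width: 0.0512
t 22.5 pos [ 0.5792 -0.0278  0.3607] F [ 0.3 -0.7 -2.1] w 0.0512 | to go cm [ 1.000e-02 -5.400e-01  2.107e+01] turn [ 0.003 -0.006 -0.016]
```

```bash
python3 -m creep '[[0,-0.5,2,0,0,-0.016,0.3],[0,0,3.5,0,0,0,0.3],[0,0,3.5,0,0,0,0.3],[0,0,3.5,0,0,0,0.3],[0,0,3.5,0,0,0,0.3],[0,0,2.5,0,0,0,0.3],[0,0,1,0,0,0,0.3],[0,0,0,0,0,0,0.3]]'; python3 -c "
from h import *
go(ch(0,-.032,.12))"
```

```text
time_s: 23.3
tool_pos: [0.5784, -0.0421, 0.1643]
tool_rot: [179.5, -0.7, -9.3]
force: [0.1, 0.1, -2.0]
grip_width: 0.0514
t 23.3 pos [ 0.5784 -0.0421  0.1643] F [ 0.1  0.1 -2. ] w 0.0514 | to go cm [-0.06 -1.96  4.42] turn [ 0.008 -0.012 -0.02 ]
```

```bash
python3 -m creep '[[0,-1.8,0,0.008,-0.012,-0.02,0.3],[0,-0.2,2,0,0,0,0.3],[0,-0.2,2,0,0,0,0.3],[0,0,1.5,0,0,0,0.3],[0,0,0.6,0,0,0,0.3],[0,0,0,0,0,0,0.3]]'; python3 -c "
from h import *
go(ch(0,-.032,.0955))"
```

```text
time_s: 23.9
tool_pos: [0.5893, -0.0169, 0.111]
tool_rot: [-179.6, -0.8, -8.0]
force: [0.2, -0.1, -2.4]
grip_width: 0.0516
t 23.9 pos [ 0.5893 -0.0169  0.111 ] F [ 0.2 -0.1 -2.4] w 0.0516 | to go cm [-0.71  0.74  1.53] turn [-0.007 -0.014  0.004]
```

```bash
python3 -m creep '[[-0.7,0.7,0.5,-0.007,-0.014,0.004,0.3],[0,0,0.6,0,0,0,0.3],[0,0,0.5,0,0,0,0.3],[0,0,0.3,0,0,0,0.3],[0,0,0,0,0,0,0.3]]'; python3 -c "
from h import *
go(ch(0,-.032,.0955))"
```

```text
time_s: 24.4
tool_pos: [0.5827, -0.0239, 0.0946]
tool_rot: [-179.9, -0.1, -8.2]
force: [-0.8, 0.3, -2.4]
grip_width: 0.0517
t 24.4 pos [ 0.5827 -0.0239  0.0946] F [-0.8  0.3 -2.4] w 0.0517 | to go cm [-0.14 -0.06 -0.09] turn [-0.002 -0.002 -0.001]
```

```bash
python3 -m creep '[[0,0,0.25,0,0,0,0.3],[0,0,-0.05,0,0,0,0.85],[0,0,0,0,0,0,0.85],[0,0,0,0,0,0,0.85],[0,0,0,0,0,0,0.85],[0,0,-1,0,0,0,0.85],[0,0,-2,0,0,0,0.85],[0,0,-3,0,0,0,0.85],[0,0,-4,0,0,0,0.85],[0,0,-4,0,0,0,0.85],[0,0,-4,0,0,0,0.85],[0,0,-4,0,0,0,0.85],[0,0,-1,0,0,0,0.85],[0,0,0,0,0,0,0.85]]'; python3 -c "
from h import *
print(pots());go([.557,-.364,.34])"
```

```text
time_s: 25.8
tool_pos: [0.5818, -0.0254, 0.3376]
tool_rot: [-179.8, -0.2, -8.4]
force: [-0.6, 0.8, -0.0]
grip_width: 0.0742
[(0.6126, 0.0449, 0.0245, 0.0736), (0.6016, 0.1038, 0.0254, 0.074), (0.556, -0.3629, 0.0258, 0.0628)]
t 25.85 pos [ 0.5817 -0.0256  0.3369] F [0.6 0.5 0.4] w 0.0739 | to go cm [ 2.48 33.84 -0.38] turn [-0.002 -0.003 -0.003]
```

```bash
python3 -m creep '[[0.3,3,0,0,0,0,0.85],[0.3,4.4,0,0,0,0,0.85],[0.3,4.4,0,0,0,0,0.85],[0.3,4.4,0,0,0,0,0.85],[0.3,4.4,0,0,0,0,0.85],[0.3,4.4,0.5,0,0,0,0.85],[0.3,4.4,2,0,0,0,0.85],[0.3,2.5,3,0,0,0,0.85],[0,1,3,0,0,0,0.85],[0,0,3,0,0,0,0.85],[0,0,2,0,0,0,0.85],[0,0,0,0,0,0,0.85]]'; python3 -c "
from h import *
c=cam('wrist'); P=cloud(c)
m=(P[...,2]>.045)&(P[...,2]<.08)&(c['z_map']>.1); 
n,l,st,ce=cv2.connectedComponentsWithStats(m.astype(np.uint8))
for i in range(1,n):
    if st[i,4]>300: w=P[l==i]; print(st[i,4],w.mean(0).round(4),cv2.minEnclosingCircle(w[:,:2].astype(np.float32)),ce[i].round())
print(pots())
c=cam('top');cv2.imwrite('pics/t2.png',cv2.resize(c['frame'][120:260,200:430],None,fx=3,fy=3))
go([.558,-.364,.15])
"
```

```text
time_s: 27.05
tool_pos: [0.545, -0.3607, 0.1697]
tool_rot: [-179.7, 1.9, -8.3]
force: [-0.4, 0.9, 0.3]
grip_width: 0.0738
4076 [ 0.6788 -0.2896  0.0665] ((0.7005611658096313, -0.2911413013935089), 0.03440014272928238) [462.  78.]
4111 [ 0.559  -0.3629  0.0627] ((0.5588694214820862, -0.3655276298522949), 0.026203442364931107) [280. 213.]
[(0.6902, -0.275, 0.0285, 0.072), (0.6126, 0.0449, 0.0246, 0.0737), (0.6005, 0.1038, 0.0242, 0.0739), (0.5813, -0.0237, 0.0243, 0.0749)]
t 27.2 pos [ 0.5479 -0.3618  0.175 ] F [ 0.2 -0.3  1.1] w 0.074 | to go cm [1.1  0.08 2.47] turn [-0.003  0.026 -0.   ]
```

View pics/t2.png

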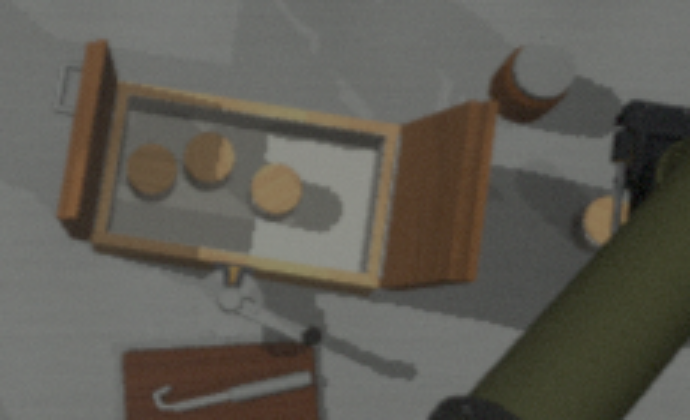

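Top crop: three pots stand upright in the chest at (152,169), (208,160) and (276,190). The second has been knocked about 2 cm in +x, still within limits. The last pot is at (603,222).

```bash
python3 -m creep '[[1.1,0.1,1,0,0.026,0,0.85],[0,0.05,2,0,0,0,0.85],[0,0,2,0,0,0,0.85],[0,0,1.5,0,0,0,0.85],[0,0,0.8,0,0,0,0.85],[0,0,0,0,0,0,0.85]]'; python3 -c "
from h import *
go([.5585,-.3645,.0835])"
```

```text
time_s: 27.8
tool_pos: [0.5657, -0.3662, 0.1094]
tool_rot: [179.9, -1.0, -8.0]
force: [-0.8, 0.2, 0.7]
grip_width: 0.0734
t 27.8 pos [ 0.5657 -0.3662  0.1094] F [-0.8  0.2  0.7] w 0.0734 | to go cm [-0.78 -0.07  2.58] turn [ 0.002 -0.018  0.004]
```

```bash
python3 -m creep '[[-0.7,-0.05,0.5,0,-0.018,0,0.85],[0,0,1,0,0,0,0.85],[0,0,0.8,0,0,0,0.85],[0,0,0.4,0,0,0,0.85],[0,0,0,0,0,0,0.85]]'; python3 -c "
from h import *
go([.5585,-.3645,.0835])"; python3 -m creep '[[0,0,0,0,0,0,0.85],[0,0,0,0,0,0,0.3],[0,0,0,0,0,0,0.3],[0,0,0,0,0,0,0.3],[0,0,0,0,0,0,0.3],[0,0,0,0,0,0,0.3],[0,0,0,0,0,0,0.3]]'
```

```text
time_s: 28.3
tool_pos: [0.5595, -0.3654, 0.0826]
tool_rot: [179.8, -0.1, -8.0]
force: [0.1, -0.3, 0.1]
grip_width: 0.074
t 28.3 pos [ 0.5595 -0.3654  0.0826] F [ 0.1 -0.3  0.1] w 0.074 | to go cm [-0.11 -0.07 -0.09] turn [ 0.003 -0.002  0.004]
time_s: 29.0
tool_pos: [0.5594, -0.3657, 0.0831]
tool_rot: [179.8, -0.1, -8.0]
force: [-0.1, 0.6, -0.8]
grip_width: 0.0517
```

```bash
python3 -m creep '[[0,0,-1,0,0,0,0.3],[0,0,-3,0,0,0,0.3],[0,0,-4,0,0,0,0.3],[0,0,-4,0,0,0,0.3],[0,0,-4,0,0,0,0.3],[0,0,-4,0,0,0,0.3],[0,0,-4,0,0,0,0.3],[0,0,-2.5,0,0,0,0.3],[-0.3,-2.5,0,0,0,0,0.3],[-0.4,-3.8,0,0,0,0,0.3],[-0.4,-3.8,0,0,0,0,0.3],[-0.4,-3.8,0,0,0,0,0.3],[-0.4,-3.8,0,0,0,0,0.3],[-0.4,-3.8,0,0,0,0,0.3],[-0.3,-3.8,0,0,0,0,0.3],[0,-2.5,0,0,0,0,0.3],[0,-1,0,0,0,0,0.3],[0,0,0,0,0,0,0.3]]'; python3 -c "
from h import *
go(ch(0,-.096,.15))"
```

```text
time_s: 30.8
tool_pos: [0.5693, -0.0684, 0.3636]
tool_rot: [179.9, -0.1, -8.6]
force: [0.2, -1.0, -3.3]
grip_width: 0.0512
t 30.8 pos [ 0.5693 -0.0684  0.3636] F [ 0.2 -1.  -3.3] w 0.0512 | to go cm [ 0.54  1.72 21.37] turn [ 0.001 -0.001 -0.007]
```

```bash
python3 -m creep '[[0.5,1.2,2,0,0,0,0.3],[0,-0.05,3.5,0,0,0,0.3],[0,-0.1,3.5,0,0,0,0.3],[0,-0.1,3.5,0,0,0,0.3],[0,-0.1,3.5,0,0,0,0.3],[0,0,2.5,0,0,0,0.3],[0,0,1,0,0,0,0.3],[0,0,0,0,0,0,0.3]]'; python3 -c "
from h import *
go(ch(0,-.096,.12))"
```

```text
time_s: 31.6
tool_pos: [0.5723, -0.0992, 0.1662]
tool_rot: [179.4, -0.5, -9.9]
force: [-0.4, 0.3, -2.3]
grip_width: 0.0512
t 31.6 pos [ 0.5723 -0.0992  0.1662] F [-0.4  0.3 -2.3] w 0.0512 | to go cm [-0.26 -1.3   4.61] turn [ 0.01  -0.009 -0.029]
```

```bash
python3 -m creep '[[-0.2,-1.2,-0.3,0.01,-0.009,-0.029,0.3],[0,0,0,0,0,0,0.3]]'; python3 -c "
from h import *
go(ch(0,-.096,.12))"
```

```text
time_s: 31.8
tool_pos: [0.5734, -0.0881, 0.1717]
tool_rot: [-180.0, -0.1, -8.2]
force: [0.1, 0.6, -3.1]
grip_width: 0.0512
t 31.8 pos [ 0.5734 -0.0881  0.1717] F [ 0.1  0.6 -3.1] w 0.0512 | to go cm [-0.14 -0.14  5.17] turn [-0.001 -0.002 -0.001]
```

```bash
python3 -m creep '[[-0.1,-0.1,1.5,0,0,0,0.3],[0,-0.05,1.5,0,0,0,0.3],[0,-0.1,1.5,0,0,0,0.3],[0,0,1.2,0,0,0,0.3],[0,0,0.6,0,0,0,0.3],[0,0,0,0,0,0,0.3]]'; python3 -c "
from h import *
go(ch(0,-.096,.0955))"
```

```text
time_s: 32.4
tool_pos: [0.5744, -0.0845, 0.1054]
tool_rot: [-179.9, -0.3, -8.1]
force: [0.6, 0.2, -3.1]
grip_width: 0.0513
t 32.4 pos [ 0.5744 -0.0845  0.1054] F [ 0.6  0.2 -3.1] w 0.0513 | to go cm [-0.19  0.23  0.98] turn [-0.001 -0.006  0.001]
```

```bash
python3 -m creep '[[-0.2,0.2,0.5,0,-0.006,0,0.3],[0,0,0.5,0,0,0,0.3],[0,0,0.35,0,0,0,0.3],[0,0,0,0,0,0,0.3]]'; python3 -c "
from h import *
go(ch(0,-.096,.0955))"
```

```text
time_s: 32.8
tool_pos: [0.5733, -0.0867, 0.0955]
tool_rot: [-179.8, -0.0, -8.1]
force: [-0.1, -0.7, -2.6]
grip_width: 0.0518
t 32.8 pos [ 0.5733 -0.0867  0.0955] F [-0.1 -0.7 -2.6] w 0.0518 | to go cm [-0.1  -0.01 -0.  ] turn [-0.004 -0.     0.001]
```

```bash
python3 -m creep '[[0,0,0.3,0,0,0,0.3],[0,0,-0.05,0,0,0,0.85],[0,0,0,0,0,0,0.85],[0,0,0,0,0,0,0.85],[0,0,0,0,0,0,0.85],[0,0,-1,0,0,0,0.85],[0,0,-2,0,0,0,0.85],[0,0,-3,0,0,0,0.85],[0,0,-2,0,0,0,0],[0,0,0,0,0,0,0],[0,0,0,0,0,0,0],[0,0,0,0,0,0,0],[0,0,0,0,0,0,0],[0,0,0,0,0,0,0],[0,0,0,0,0,0,0]]'; python3 -c "
from h import *
print(pots());go(ch(0,-.096,.16))"
```

```text
time_s: 34.3
tool_pos: [0.573, -0.0876, 0.1763]
tool_rot: [-179.8, 0.0, -8.2]
force: [0.4, -0.4, -0.7]
grip_width: 0.026
[(0.6122, 0.045, 0.0246, 0.0734), (0.6006, 0.1039, 0.0242, 0.0737), (0.5813, -0.0224, 0.0247, 0.0755)]
t 34.35 pos [ 0.573  -0.0875  0.1763] F [ 0.6  0.6 -0. ] w 0.0219 | to go cm [-0.08 -0.09  1.63] turn [-0.004  0.     0.   ]
```

```bash
python3 -m creep '[[0,0,0.5,0,0,0,0],[0,0,0.8,0,0,0,0],[0,0,0.7,0,0,0,0],[0,0,0.3,0,0,0,0],[0,0,0,0,0,0,0]]'; python3 -c "
from h import *
go(ch(0,-.096,.146))"
```

```text
time_s: 34.85
tool_pos: [0.5723, -0.0873, 0.1499]
tool_rot: [-179.8, 0.1, -8.2]
force: [0.6, 0.5, -0.2]
grip_width: 0.0004
t 34.85 pos [ 0.5723 -0.0873  0.1499] F [ 0.6  0.5 -0.2] w 0.0004 | to go cm [-0.01 -0.08  0.39] turn [-0.003  0.002  0.   ]
```

```bash
for i in 1; do python3 -m creep '[[0,0,0.4,0,0,0,0],[0,0,0.2,0,0,0,0]]'; done; python3 -m creep '[[0,0,0.3,0,0,0,0]]';  python3 -m creep '[[0,0,0.3,0,0,0,0]]'
```

```text
time_s: 35.05
tool_pos: [0.5724, -0.0874, 0.1439]
tool_rot: [-179.8, 0.1, -8.2]
force: [-3.6, 0.9, 4.2]
grip_width: -0.0001
time_s: 35.15
tool_pos: [0.5724, -0.0875, 0.1414]
tool_rot: [-179.8, 0.1, -8.2]
force: [-2.0, 1.3, 5.3]
grip_width: 0.0006
time_s: 35.25
tool_pos: [0.5725, -0.0876, 0.1399]
tool_rot: [-179.8, 0.2, -8.2]
force: [-8.4, 0.8, 25.7]
grip_width: 0.0003
```

Lid home: the top is at 0.140−0.070 = 70 mm, as it should be (12+58). Next pot.

```bash
python3 -m creep '[[0,0,-1.2,0,0,0,0],[0,-3.2,-0.3,0,0,0,0],[0,-3.2,0,0,0,0,0],[0,0,0,0,0,0,0]]'; python3 -c "
from h import *
go([.5815,-.023,.146])"
```

```text
time_s: 35.65
tool_pos: [0.5834, -0.0242, 0.1575]
tool_rot: [-179.7, -0.1, -8.4]
force: [0.3, -0.2, -0.2]
grip_width: 0.0008
t 35.65 pos [ 0.5834 -0.0242  0.1575] F [ 0.3 -0.2 -0.2] w 0.0008 | to go cm [-0.21 -0.09  1.15] turn [-0.005 -0.002 -0.004]
```

```bash
python3 -m creep '[[-0.2,-0.1,0.6,0,0,0,0],[0,0,0.6,0,0,0,0],[0,0,0.3,0,0,0,0]]'; python3 -m creep '[[0,0,0.3,0,0,0,0],[0,0,0.3,0,0,0,0]]';  python3 -m creep '[[0,0,0.25,0,0,0,0]]'
```

```text
time_s: 35.95
tool_pos: [0.5825, -0.0232, 0.1428]
tool_rot: [-179.7, -0.3, -8.4]
force: [-0.9, 1.3, 4.6]
grip_width: -0.0001
time_s: 36.15
tool_pos: [0.5828, -0.0235, 0.1398]
tool_rot: [-179.5, -0.3, -8.5]
force: [-13.2, 3.3, 37.1]
grip_width: 0.0002
time_s: 36.25
tool_pos: [0.583, -0.0238, 0.1401]
tool_rot: [-179.4, -0.2, -8.6]
force: [-7.6, 2.3, 19.2]
grip_width: 0.0002
```

```bash
python3 -m creep '[[0,0,-1.2,0,0,0,0],[1,-3.6,-0.3,0,0,0.006,0],[1,-3.6,0,0,0,0,0],[0,0,0,0,0,0,0]]'; python3 -c "
from h import *
print(pots());go([.613,.045,.146])"
```

```text
time_s: 36.65
tool_pos: [0.6148, 0.0399, 0.1574]
tool_rot: [-179.5, -0.4, -9.5]
force: [-0.4, 1.5, 0.4]
grip_width: 0.0005
[(0.6881, -0.2744, 0.0274, 0.0697), (0.6006, 0.1039, 0.0245, 0.074), (0.5723, -0.0869, 0.0252, 0.0703), (0.4926, -0.0768, 0.0463, 0.0804)]
t 36.7 pos [0.6139 0.0367 0.1573] F [ 0.3 -0.9  0.4] w 0.0003 | to go cm [-0.24 -0.79  1.14] turn [-0.007 -0.006 -0.025]
```

```bash
python3 -m creep '[[-0.2,-0.7,0.5,-0.007,-0.006,-0.025,0],[0,0,0.6,0,0,0,0],[0,0,0.3,0,0,0,0]]'; python3 -m creep '[[0,0,0.3,0,0,0,0]]';  python3 -m creep '[[0,0,0.25,0,0,0,0]]'; python3 -c "
from h import *
go([.613,.045,.14])"
```

```text
time_s: 37.0
tool_pos: [0.6126, 0.0404, 0.1423]
tool_rot: [179.8, 0.0, -8.3]
force: [-1.0, -2.5, 5.4]
grip_width: 0.0006
time_s: 37.1
tool_pos: [0.6127, 0.0401, 0.1399]
tool_rot: [179.9, 0.0, -8.4]
force: [-7.0, 2.2, 28.5]
grip_width: 0.0001
time_s: 37.2
tool_pos: [0.6129, 0.04, 0.1399]
tool_rot: [-180.0, 0.0, -8.4]
force: [-9.3, 0.8, 26.5]
grip_width: 0.0007
t 37.2 pos [0.6129 0.04   0.1399] F [-9.3  0.8 26.5] w 0.0007 | to go cm [-0.06 -0.5  -0.01] turn [-0.     0.001 -0.003]
```

```bash
python3 -m creep '[[0,0,-1.2,0,0,0,0],[-1,-3.2,-0.3,0,0,0,0],[-1,-3.2,0,0,0,0,0],[0,0,0,0,0,0,0]]'; python3 -c "
from h import *
go([.601,.1042,.146])"
```

```text
time_s: 37.6
tool_pos: [0.6026, 0.1033, 0.1566]
tool_rot: [180.0, -0.1, -8.9]
force: [-0.4, 1.1, -0.1]
grip_width: 0.0006
t 37.6 pos [0.6026 0.1033 0.1566] F [-0.4  1.1 -0.1] w 0.0006 | to go cm [-0.18 -0.06  1.06] turn [ 0.    -0.001 -0.012]
```

```bash
python3 -m creep '[[-0.2,-0.1,0.5,0,0,-0.012,0],[0,0,0.6,0,0,0,0],[0,0,0.3,0,0,0,0]]'; python3 -m creep '[[0,0,0.3,0,0,0,0]]';  python3 -m creep '[[0,0,0.2,0,0,0,0]]'; python3 -m creep '[[0,0,-2,0,0,0,0],[0,0,-3,0,0,0,0],[0,0,-4,0,0,0,0],[0,0,-4,0,0,0,0],[0,0,-4,0,0,0,0],[0,0,-2,0,0,0,0],[0,0,0,0,0,0,0]]'; python3 -c "
from h import *
c=cam('side');cv2.imwrite('pics/s3.png',c['frame']);print(pots());go(ch(-.02,.25,.35))"
```

```text
time_s: 37.9
tool_pos: [0.6011, 0.1028, 0.1422]
tool_rot: [180.0, -0.1, -8.2]
force: [-2.1, 2.7, 4.7]
grip_width: 0.0007
time_s: 38.0
tool_pos: [0.6012, 0.1028, 0.1399]
tool_rot: [-179.9, -0.1, -8.3]
force: [-7.7, 0.8, 28.3]
grip_width: 0.0005
time_s: 38.1
tool_pos: [0.6014, 0.1026, 0.14]
tool_rot: [-179.8, -0.1, -8.3]
force: [-8.4, 1.7, 21.7]
grip_width: 0.0006
time_s: 38.8
tool_pos: [0.601, 0.0928, 0.3326]
tool_rot: [179.7, 0.2, -9.0]
force: [0.4, 0.0, -0.8]
grip_width: 0.0008
[(0.5826, -0.0223, 0.0253, 0.0701), (0.5719, -0.0847, 0.0236, 0.0698)]
t 38.9 pos [0.5997 0.093  0.3294] F [ 0.3  0.  -0.8] w 0.0004 | to go cm [ -2.41 -16.39  -2.17] turn [ 0.008  0.009 -0.015]
```

View pics/s3.png

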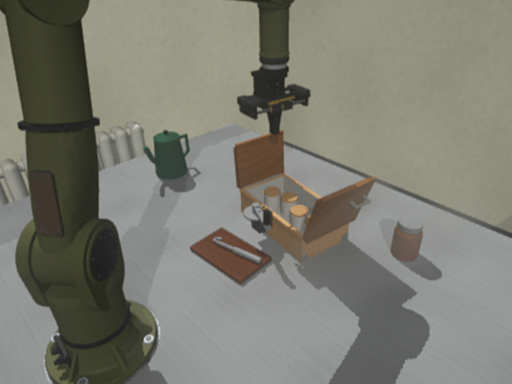

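Side view: all four pots sit in the chest with lids flush. The lid tops at 70 mm (the two visible to the top camera) and the press depths of 0.140 agree. Next, the rebated leaf: go behind it.

```bash
python3 -m creep '[[-0.4,-2.8,0,0.008,0.009,-0.015,0],[-0.5,-3.6,0,0,0,0,0],[-0.5,-3.6,0,0,0,0,0],[-0.5,-3.6,0,0,0,0,0],[-0.5,-2.5,0,0,0,0,0],[0,0,2,0,0,0,0],[0,0,3,0,0,0,0],[0,0,1,0,0,0,0],[0,0,0,0,0,0,0]]'; python3 -c "
from h import *
go(ch(-.02,.20,.27)); print((RC.T@(T()[:3,3]-C0)).round(4))"
```

```text
time_s: 39.8
tool_pos: [0.59, 0.2682, 0.2454]
tool_rot: [179.3, 1.4, -7.9]
force: [-1.1, 0.3, -0.0]
grip_width: 0.0006
t 39.8 pos [0.59   0.2682 0.2454] F [-1.1  0.3 -0. ] w 0.0006 | to go cm [ 1.22  5.8  -2.42] turn [0.012 0.024 0.006]
[-0.0331  0.2577  0.2454]
```

```bash
python3 -m creep '[[0.5,1.5,-2,0.012,0.02,0,0],[0.3,2,-0.7,0,0,0,0],[0,2,0,0,0,0,0],[0,0,0,0,0,0,0]]'; python3 -c "
from h import *
go(ch(-.03,.185,.271)); print((RC.T@(T()[:3,3]-C0)).round(4))"
```

```text
time_s: 40.2
tool_pos: [0.5904, 0.2093, 0.2725]
tool_rot: [179.9, 0.3, -7.9]
force: [-0.1, -0.6, 0.1]
grip_width: 0.0002
t 40.2 pos [0.5904 0.2093 0.2725] F [-0.1 -0.6  0.1] w 0.0002 | to go cm [-0.58  1.43  0.16] turn [0.002 0.005 0.005]
[-0.0243  0.1994  0.2725]
```

```bash
python3 -m creep '[[-0.5,1.2,0.1,0,0,0,0],[0,1.3,0,0,0,0,0],[0,1.3,0,0,0,0,0],[0,1.3,0,0,0,0,0],[0,1.3,0,0,0,0,0],[0,1.3,0.2,0,0,0,0],[0,1.3,0.4,0,0,0,0],[0,0,0,0,0,0,0]]'; python3 -c "
from h import *
go(ch(-.03,.107,.264)); print((RC.T@(T()[:3,3]-C0)).round(4))"
```

```text
time_s: 41.0
tool_pos: [0.5707, 0.1167, 0.2646]
tool_rot: [-179.7, 0.4, -7.8]
force: [0.5, -0.2, -0.2]
grip_width: 0.0006
t 41.0 pos [0.5707 0.1167 0.2646] F [ 0.5 -0.2 -0.2] w 0.0006 | to go cm [ 0.06 -0.2   0.06] turn [-0.005  0.006  0.007]
[-0.0306  0.105   0.2646]
```

```bash
python3 -m creep '[[0,1.5,1.0,0,0,0,0],[0,1.5,1.0,0,0,0,0],[0,1.3,1.3,0,0,0,0],[0,1.3,1.3,0,0,0,0],[0,0.8,1.2,0,0,0,0],[0,0.6,1.0,0,0,0,0],[0,0,0,0,0,0,0]]'; python3 -c "
from h import *
go(ch(-.03,.036,.195)); print((RC.T@(T()[:3,3]-C0)).round(4))
c=cam('side');cv2.imwrite('pics/s4.png',c['frame'])"
```

```text
time_s: 41.7
tool_pos: [0.5585, 0.039, 0.1886]
tool_rot: [-179.9, 0.5, -7.9]
force: [1.2, 0.0, -0.0]
grip_width: 0.0005
t 41.7 pos [0.5585 0.039  0.1886] F [ 1.2  0.  -0. ] w 0.0005 | to go cm [ 0.16 -0.97 -0.64] turn [-0.001  0.009  0.005]
[-0.0316  0.0263  0.1886]
```

View pics/s4.png

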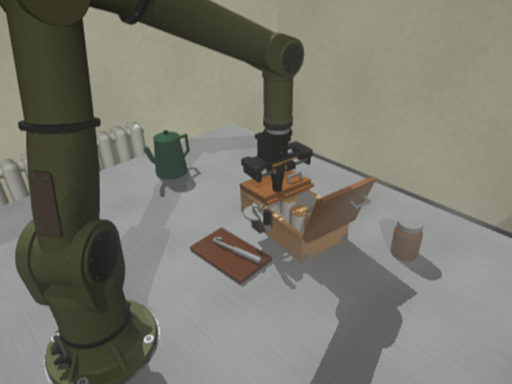

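Side view: the rebated leaf is nearly flat at (270,190) under the fingers. Press it home.

```bash
python3 -m creep '[[0,0,0.6,0,0,0,0],[0,0,0.6,0,0,0,0],[0,0,0.4,0,0,0,0],[0,0,0.3,0,0,0,0]]'; python3 -m creep '[[0,0,0.3,0,0,0,0]]'; python3 -m creep '[[0,0,0.3,0,0,0,0]]'
```

```text
time_s: 42.15
tool_pos: [0.56, 0.0398, 0.1718]
tool_rot: [-179.9, 0.4, -7.8]
force: [-8.2, -1.9, 27.1]
grip_width: 0.0004
time_s: 42.25
tool_pos: [0.5601, 0.0397, 0.1717]
tool_rot: [-179.9, 0.4, -7.8]
force: [-11.6, -1.2, 30.4]
grip_width: 0.0005
time_s: 42.35
tool_pos: [0.5602, 0.0396, 0.1718]
tool_rot: [-179.8, 0.5, -7.8]
force: [-9.5, -1.4, 22.0]
grip_width: 0.0003
```

```bash
python3 -m creep '[[0,0,-2,0,0,0,0],[0,0,-4,0,0,0,0],[0,0,-4,0,0,0,0],[0,0,-4,0,0,0,0],[0,0,-3,0,0,0,0],[0,3,-0.5,0,0,0,0],[0,4.2,0,0,0,0,0],[0,4.2,0,0,0,0,0],[0,4.2,0,0,0,0,0],[0,4.2,0,0,0,0,0],[0,4.2,0,0,0,0,0],[0,4.2,0,0,0,0,0],[0,2.5,0,0,0,0,0],[0,0,0,0,0,0,0]]'; python3 -c "
from h import *
P=cloud(cam('top')); q=(P.reshape(-1,3)-C0)@RC
for a,b in((.125,.14),(.02,.06),(.008,.012)):
  s=q[(q[:,1]>a)&(q[:,1]<b)&(q[:,0]>-.08)&(q[:,0]<0.0)&(q[:,2]>.05)&(q[:,2]<.2)]; print(a,len(s),np.median(s[:,2]))
go(ch(-.03,-.26,.271)); print((RC.T@(T()[:3,3]-C0)).round(4))"
```

```text
time_s: 43.75
tool_pos: [0.524, -0.2668, 0.3515]
tool_rot: [-179.5, 0.2, -6.7]
force: [-0.0, -0.2, 0.2]
grip_width: 0.0004
0.125 133 0.10242378156687959
0.02 353 0.10168436595483632
0.008 34 0.09107937797872345
t 43.8 pos [ 0.5246 -0.2649  0.3514] F [ 0.2  0.1 -0.2] w 0.0005 | to go cm [-0.74 -1.87  8.06] turn [-0.01   0.003  0.028]
[-0.0217 -0.2793  0.3514]
```

Rebated leaf confirmed flat: 102 mm at both the hinge end and near the edge. Now the flanged leaf.

```bash
python3 -m creep '[[-0.7,0,2.5,-0.01,0,0.028,0],[0,0,3,0,0,0,0],[0,0,2.5,0,0,0,0],[0,0,0.5,0,0,0,0],[0,-1.5,0,0,0,0,0],[0,-1.5,0,0,0,0,0],[0,0,0,0,0,0,0]]'; python3 -c "
from h import *
go(ch(-.03,-.23,.262)); print((RC.T@(T()[:3,3]-C0)).round(4))"
```

```text
time_s: 44.5
tool_pos: [0.5273, -0.2209, 0.265]
tool_rot: [-179.6, 0.0, -7.3]
force: [0.1, 0.8, 0.2]
grip_width: 0.0002
t 44.5 pos [ 0.5273 -0.2209  0.265 ] F [0.1 0.8 0.2] w 0.0002 | to go cm [-0.46 -0.54  0.3 ] turn [-0.007  0.     0.015]
[-0.0254 -0.2354  0.265 ]
```

```bash
python3 -m creep '[[-0.4,-1.3,0.1,0,0,0.015,0],[0,-1.3,0,0,0,0,0],[0,-1.3,-0.2,0,0,0,0],[0,-1.3,-0.2,0,0,0,0],[0,-1.3,-0.2,0,0,0,0],[0,-1.3,0,0,0,0,0],[0,-1.3,0,0,0,0,0],[0,-1.3,0,0,0,0,0],[0,-1.2,0.3,0,0,0,0],[0,0,0,0,0,0,0]]'; python3 -c "
from h import *
go(ch(-.03,-.107,.264)); print((RC.T@(T()[:3,3]-C0)).round(4))"
```

```text
time_s: 45.5
tool_pos: [0.5413, -0.1051, 0.2727]
tool_rot: [179.8, -0.4, -8.2]
force: [-0.3, 0.6, -0.5]
grip_width: 0.0004
t 45.5 pos [ 0.5413 -0.1051  0.2727] F [-0.3  0.6 -0.5] w 0.0004 | to go cm [-0.2  -1.18  0.87] turn [ 0.003 -0.006 -0.   ]
[-0.028  -0.1188  0.2727]
```

```bash
python3 -m creep '[[0,-1.2,0.8,0,0,0,0],[0,-1.5,1.0,0,0,0,0],[0,-1.5,1.0,0,0,0,0],[0,-1.3,1.3,0,0,0,0],[0,-1.3,1.3,0,0,0,0],[0,-0.8,1.2,0,0,0,0],[0,-0.5,1.0,0,0,0,0],[0,0,0,0,0,0,0]]'; python3 -c "
from h import *
go(ch(-.03,-.03,.185)); print((RC.T@(T()[:3,3]-C0)).round(4))"
```

```text
time_s: 46.3
tool_pos: [0.5539, -0.0153, 0.1879]
tool_rot: [179.9, -0.2, -8.1]
force: [0.4, -1.2, 0.3]
grip_width: 0.0001
t 46.3 pos [ 0.5539 -0.0153  0.1879] F [ 0.4 -1.2  0.3] w 0.0001 | to go cm [-0.16  0.18  0.29] turn [ 0.002 -0.004  0.002]
[-0.0284 -0.0281  0.1879]
```

```bash
python3 -m creep '[[0,0,0.6,0,0,0,0],[0,0,0.6,0,0,0,0],[0,0,0.4,0,0,0,0],[0,0,0.2,0,0,0,0]]'; python3 -m creep '[[0,0,0.3,0,0,0,0]]'; python3 -m creep '[[0,0,0.3,0,0,0,0]]'
```

```text
time_s: 46.7
tool_pos: [0.5549, -0.0155, 0.1718]
tool_rot: [-179.9, -0.3, -8.2]
force: [-9.8, 2.3, 25.2]
grip_width: 0.0007
time_s: 46.8
tool_pos: [0.555, -0.0156, 0.1717]
tool_rot: [-179.8, -0.2, -8.2]
force: [-10.7, 1.5, 26.7]
grip_width: 0.0005
time_s: 46.9
tool_pos: [0.555, -0.0158, 0.1718]
tool_rot: [-179.6, -0.2, -8.3]
force: [-7.7, 1.0, 21.0]
grip_width: 0.0002
```

Tip at 102 mm: the flanged leaf is flat. Rise, take a top and side look, and head for the knob.

```bash
python3 -m creep '[[0,0,-2,0,0,0,0],[0,0,-3,0,0,0,0.5],[0,0,-3,0,0,0,0.5],[0,0,-1,0,0,0.14,0.5],[0,0,0,0,0,0.14,0.5],[0,0,0,0,0,0.14,0.5],[0,0,0,0,0,0.14,0.5],[0,0,0,0,0,0.14,0.5],[0,0,0,0,0,0.14,0.5],[0,0,0,0,0,0.14,0.5],[0,0,0,0,0,0.14,0.5],[0,0,0,0,0,0.14,0.5],[0,0,0,0,0,0.14,0.5],[0,0,0,0,0,0.12,0.5],[0,0,0,0,0,0,0.5]]'; python3 - <<'E'
from h import *
c=cam('side'); P=cloud(c); q=(P-C0)@RC; k=(q[...,2]>.12)&(q[...,2]<.16)&(q[...,0]>-.2)&(q[...,0]<-.11)&(q[...,1]>-.12)&(q[...,1]<-.04)
s=q[k]; print('knob side',len(s),s.mean(0).round(4),s.min(0).round(3),s.max(0).round(3))
v=c['C2W'][:3,3]; print('cam',(RC.T@(v-C0)).round(3))
c2=cam('top'); q2=(cloud(c2)-C0)@RC; k2=(q2[...,2]>.12)&(q2[...,2]<.16)&(q2[...,0]>-.2)&(q2[...,0]<-.11)&(q2[...,1]>-.12)&(q2[...,1]<-.04)
s=q2[k2]; print('knob top',len(s),s.mean(0).round(4) if len(s) else '',s.min(0).round(3),s.max(0).round(3))
cv2.imwrite('pics/s5.png',c['frame'])
go(ch(-.157,-.078,.26),-98.2)
E
```

```text
time_s: 48.4
tool_pos: [0.5547, -0.0273, 0.2678]
tool_rot: [-179.4, 0.5, -99.9]
force: [-0.2, -0.4, -0.3]
grip_width: 0.0437
knob side 101 [-0.1495 -0.085   0.1403] [-0.156 -0.091  0.12 ] [-0.139 -0.051  0.157]
cam [-0.601 -0.732  0.705]Traceback (most recent call last):
  File "<stdin>", line 6, in <module>
    return umr_minimum(a, axis, None, out, keepdims, initial, where)
ValueError: zero-size array to reduction operation minimum which has no identity
```

```bash
python3 - <<'E'
from h import *
go(ch(-.147,-.079,.26),-98.2)
E
```

```text
t 48.5 pos [ 0.5547 -0.0271  0.2678] F [-0.2 -0.  -0.4] w 0.0438 | to go cm [ 4.25 12.02  0.62] turn [-0.011  0.009 -0.025]
```

```bash
python3 -m creep '[[1,2.5,0,-0.01,0.009,-0.025,0.5],[1,3,0,0,0,0,0.5],[1,3,0.2,0,0,0,0.5],[1,2.5,0.2,0,0,0,0.5],[0,0.6,0,0,0,0,0.5],[0,0,0,0,0,0,0.5]]'; python3 - <<'E'
from h import *
go(ch(-.147,-.079,.19),-98.2)
c=cam('wrist'); P=cloud(c); q=(P-C0)@RC
k=(q[...,2]>.125)&(q[...,2]<.162)&(c['z_map']>.05)&(np.linalg.norm(q[...,:2]-[-.147,-.079],axis=-1)<.03)
s=q[k]; print(len(s),s.mean(0).round(4),cv2.minEnclosingCircle(s[:,:2].astype(np.float32)) if len(s) else '')
t=s[s[:,2]>.147]; print(len(t),t.mean(0).round(4),cv2.minEnclosingCircle(t[:,:2].astype(np.float32)) if len(t) else '')
cv2.imwrite('pics/w5.png',c['frame'])
E
```

```text
time_s: 49.1
tool_pos: [0.4312, -0.0512, 0.2628]
tool_rot: [-179.8, -0.1, -97.3]
force: [1.1, -0.2, 0.2]
grip_width: 0.0437
t 49.1 pos [ 0.4312 -0.0512  0.2628] F [ 1.1 -0.2  0.2] w 0.0437 | to go cm [-0.24  0.25  7.28] turn [-0.003 -0.002  0.016]
591 [-0.1424 -0.0832  0.1477] ((-0.14470821619033813, -0.08326809108257294), 0.008464391343295574)
420 [-0.144  -0.0832  0.1523] ((-0.14515769481658936, -0.08334732055664062), 0.008425923064351082)
```

View pics/w5.png

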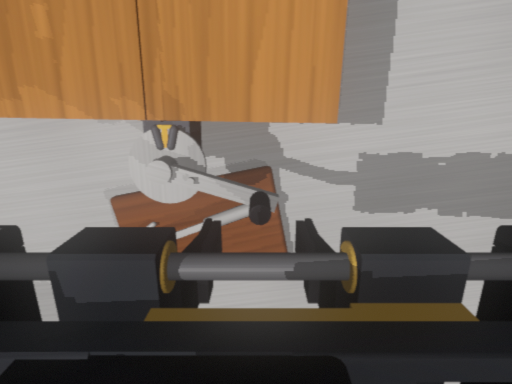

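Wrist view: the knob (260,205) is between the fingers, the pivot at (158,173) and the brass notch at (165,132). The leaves are shut, their seam at column 140.

```bash
python3 - <<'E'
from h import *
c=cam('wrist'); q=(cloud(c)-C0)@RC; print('pivot',np.median(q[168:178,153:163].reshape(-1,3),0).round(4),'brass',np.median(q[128:134,163:168].reshape(-1,3),0).round(4),'seam',q[110,141].round(4))
go(ch(-.145,-.083,.19),-98.2)
E
python3 -m creep '[[0,0.05,1.5,0,0,0.01,0.5],[0,0,2,0,0,0,0.5],[0,0,2,0,0,0,0.5],[0,0,1,0,0,0,0.5],[0,0,0,0,0,0,0.5]]'; python3 -c "
from h import *
go(ch(-.145,-.083,.19),-98.2)"
```

```text
pivot [-0.1214 -0.0014  0.1218] brass [-0.0897 -0.0026  0.0989] seam [-0.0734  0.0146  0.1033]
t 49.2 pos [ 0.4321 -0.0515  0.2629] F [ 0.1 -0.3  0.2] w 0.0435 | to go cm [0.14 0.14 7.29] turn [-0.003 -0.003  0.014]
time_s: 49.7
tool_pos: [0.4379, -0.0516, 0.1975]
tool_rot: [-179.5, -0.5, -97.8]
force: [0.7, 0.5, 0.1]
grip_width: 0.0434
t 49.7 pos [ 0.4379 -0.0516  0.1975] F [0.7 0.5 0.1] w 0.0434 | to go cm [0.23 0.71 0.74] turn [-0.009 -0.009  0.006]
```

```bash
python3 -m creep '[[0.2,0.6,0.3,-0.009,-0.009,0,0.5],[0,0.1,0.6,0,0,0,0.5],[0,0,0.2,0,0,0,0.5],[0,0,0,0,0,0,0.5]]' 15; python3 -c "
from h import *
go(ch(-.145,-.083,.189),-98.2)"
```

```text
time_s: 50.1
tool_pos: [0.4321, -0.0528, 0.1875]
tool_rot: [-179.9, 0.0, -97.8]
force: [-0.4, -0.3, -0.2]
grip_width: 0.0433
t 50.1 pos [ 0.4321 -0.0528  0.1875] F [-0.4 -0.3 -0.2] w 0.0433 | to go cm [ 0.03  0.14 -0.15] turn [-0.002  0.     0.007]
```

```bash
python3 -m creep '[[0,0,0,0,0,0,0],[0,0,0,0,0,0,0],[0,0,0,0,0,0,0],[0,0,0,0,0,0,0],[0,0,0,0,0,0,0],[0,0,0,0,0,0,0]]' 12; python3 -m creep '[[0.2,-0.85,0,0,0,0,0],[0.11,-0.87,0,0,0,0,0],[0.02,-0.88,0,0,0,0,0],[-0.07,-0.87,0,0,0,0,0],[-0.16,-0.86,0,0,0,0,0],[-0.24,-0.84,0,0,0,0,0],[-0.33,-0.81,0,0,0,0,0],[0,0,0,0,0,0,0]]'; python3 -c "
from h import *
p=RC.T@(T()[:3,3]-C0); r=p[:2]-[-.1215,-.0014]; print(p.round(4),'r',np.hypot(*r).round(4),'phi',np.arctan2(r[0],-r[1]).round(3))
go(p)"
```

```text
time_s: 50.7
tool_pos: [0.4328, -0.0528, 0.1884]
tool_rot: [-179.8, 0.1, -97.8]
force: [-0.7, 0.5, -0.5]
grip_width: 0.0163
time_s: 51.5
tool_pos: [0.4978, -0.0575, 0.1883]
tool_rot: [-180.0, -0.1, -97.7]
force: [-1.4, 2.1, 2.5]
grip_width: 0.0164
[-0.0779 -0.0779  0.1883] r 0.0881 phi 0.518
t 51.5 pos [ 0.4978 -0.0575  0.1883] F [-1.4  2.1  2.5] w 0.0164 | to go cm [ 9.69 56.78 -0.  ] turn [ 1.000e-03 -2.000e-03 -1.561e+00]
```

```bash
python3 -m creep '[[-0.47,-0.64,0,0,0,0,0],[-0.54,-0.60,0,0,0,0,0],[-0.60,-0.54,0,0,0,0,0],[-0.65,-0.47,0,0,0,0,0],[-0.69,-0.41,0,0,0,0,0],[-0.73,-0.34,0,0,0,0,0],[0,0,0,0,0,0,0]]'; python3 -c "
from h import *
p=RC.T@(T()[:3,3]-C0); r=p[:2]-[-.1215,-.0014]; print(p.round(4),'r',np.hypot(*r).round(4),'phi',np.arctan2(r[0],-r[1]).round(3))
go(p)"
```

```text
time_s: 52.2
tool_pos: [0.5415, -0.0317, 0.1888]
tool_rot: [-178.9, -0.9, -98.0]
force: [3.9, -1.8, -1.3]
grip_width: 0.0101
[-0.0383 -0.0462  0.1888] r 0.0945 phi 1.077
t 52.2 pos [ 0.5415 -0.0317  0.1888] F [ 3.9 -1.8 -1.3] w 0.0101 | to go cm [ 9.45 57.22 -0.95] turn [-0.003 -0.027 -1.566]
```

```bash
python3 - <<'E'
from h import *
c=cam('side'); q=(cloud(c)-C0)@RC; cv2.imwrite('pics/s6.png',cv2.resize(c['frame'][150:290,180:390],None,fx=3.5,fy=3.5))
E
```

```text
(no output)
```

View pics/s6.png

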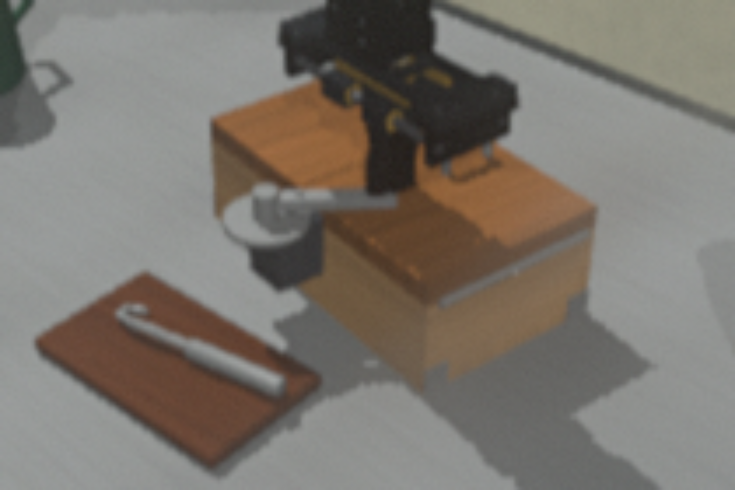

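Side crop: the arm lies over the leaves near (350,198), with the knob slipping to the pads' edge (width 10 mm). Open, shift back 1 cm, regrip.

```bash
python3 -m creep '[[0,0,0,0,0,0,0.5],[0,0,0,0,0,0,0.5],[0,0,0,0,0,0,0.5],[0,0,0,0,0,0,0.5],[0,0.5,0,-0.015,-0.015,0,0.5],[0,0.5,0,0,0,0,0.5],[0,0.1,0,0,0,0,0.5],[0,0,0,0,0,0,0]]' 12; python3 -m creep '[[0,0,0,0,0,0,0],[0,0,0,0,0,0,0],[0,0,0,0,0,0,0],[0,0,0,0,0,0,0],[0,0,0,0,0,0,0],[0,0,0,0,0,0,0]]' ;python3 -c "
from h import *
p=RC.T@(T()[:3,3]-C0); r=p[:2]-[-.1215,-.0014]; print(p.round(4),'r',np.hypot(*r).round(4),'phi',np.arctan2(r[0],-r[1]).round(3))
go(p)"
```

```text
time_s: 53.05
tool_pos: [0.5289, -0.0286, 0.1882]
tool_rot: [-180.0, 0.3, -98.0]
force: [0.1, 0.3, -0.3]
grip_width: 0.04
time_s: 53.65
tool_pos: [0.5292, -0.0288, 0.1885]
tool_rot: [-179.9, 0.2, -98.0]
force: [0.5, 0.1, 0.3]
grip_width: 0.0166
[-0.0509 -0.045   0.1885] r 0.083 phi 1.017
t 53.65 pos [ 0.5292 -0.0288  0.1885] F [0.5 0.1 0.3] w 0.0166 | to go cm [ 9.64 57.23 -0.11] turn [-0.004  0.002 -1.567]
```

```bash
python3 -m creep '[[-0.65,-0.35,0,0,0,0,0],[-0.69,-0.27,0,0,0,0,0],[-0.71,-0.2,0,0,0,0,0],[-0.73,-0.14,0,0,0,0,0],[0,0,0,0,0,0,0]]'; python3 -c "
from h import *
p=RC.T@(T()[:3,3]-C0); r=p[:2]-[-.1215,-.0014]; print(p.round(4),'r',np.hypot(*r).round(4),'phi',np.arctan2(r[0],-r[1]).round(3))
go(p)"
```

```text
time_s: 54.15
tool_pos: [0.5435, -0.0086, 0.1885]
tool_rot: [-179.9, -0.5, -98.2]
force: [-0.3, 0.4, 1.0]
grip_width: 0.0165
[-0.0396 -0.023   0.1885] r 0.0847 phi 1.313
t 54.15 pos [ 0.5435 -0.0086  0.1885] F [-0.3  0.4  1. ] w 0.0165 | to go cm [ 9.700e+00  5.752e+01 -5.000e-02] turn [ 0.005 -0.008 -1.57 ]
```

```bash
python3 -m creep '[[-0.7,-0.12,0,0,0,0,0],[-0.7,-0.06,0,0,0,0,0],[-0.6,0,0,0,0,0,0],[0,0,0,0,0,0,0]]'; python3 -c "
from h import *
p=RC.T@(T()[:3,3]-C0); r=p[:2]-[-.1215,-.0014]; print(p.round(4),'r',np.hypot(*r).round(4),'phi',np.arctan2(r[0],-r[1]).round(3))
go(p)"
```

```text
time_s: 54.55
tool_pos: [0.5501, 0.0125, 0.1886]
tool_rot: [-179.7, -0.5, -98.1]
force: [1.3, -1.3, -0.1]
grip_width: 0.0166
[-0.0361 -0.0012  0.1886] r 0.0854 phi 1.573
t 54.55 pos [0.5501 0.0125 0.1886] F [ 1.3 -1.3 -0.1] w 0.0166 | to go cm [ 9.65 57.84 -0.26] turn [ 0.002 -0.012 -1.57 ]
```

The lever is at about 1.97 rad. Release and rise.

```bash
python3 -m creep '[[0,0,0,0,0,0,0.5],[0,0,0,0,0,0,0.5],[0,0,0,0,0,0,0.5],[0,0,0,0,0,0,0.5],[0,0,-2,0,0,0,0.5],[0,0,-3,0,0,0,0.5],[0,0,-4,0,0,0,0.5],[0,0,-4,0,0,0,0.5],[0,0,0,0,0,0,0.5],[0,0,0,0,0,0,0.5],[0,0,0,0,0,0,0.5]]'; python3 - <<'E'
from h import *
c=cam('wrist'); q=(cloud(c)-C0)@RC
k=(q[...,2]>.14)&(q[...,2]<.16)&(c['z_map']>.05)&(np.linalg.norm(q[...,:2]-[-.036,0],axis=-1)<.04)
s=q[k]; (x,y),r=cv2.minEnclosingCircle(s[:,:2].astype(np.float32)); print('knob',len(s),round(x,4),round(y,4),round(r,4),'latch',.4+np.arctan2(x+.1215,-(y+.0014)))
for n,(a,b) in dict(reb=(.02,.14),fl=(-.14,-.03)).items():
    c2=cam('top'); q2=((cloud(c2)-C0)@RC).reshape(-1,3); s=q2[(q2[:,1]>a)&(q2[:,1]<b)&(q2[:,0]>-.08)&(q2[:,0]<.0)&(q2[:,2]<.13)&(q2[:,2]>.06)]; print(n,len(s),np.median(s[:,2]) if len(s) else '')
c=cam('side'); cv2.imwrite('pics/s7.png',c['frame']); go(ch(0,0,0))
E
```

```text
time_s: 55.65
tool_pos: [0.5465, 0.0153, 0.321]
tool_rot: [179.8, -0.3, -98.2]
force: [-0.8, -1.0, -0.4]
grip_width: 0.0433
knob 297 -0.0364 -0.0025 0.0086 latch 1.9580798860525679
reb 688 0.10177947186419467
fl 205 0.10233036183367195
t 55.85 pos [0.5461 0.0154 0.3202] F [-0.9 -1.   0. ] w 0.0437 | to go cm [-0.08 -4.22 32.  ] turn [ 0.009 -0.    -1.571]
```

View pics/s7.png

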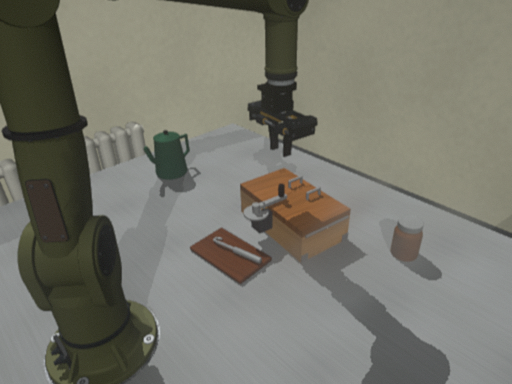

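Side view: the chest is shut, the lever lies over the seam with its knob at (281,188), the bystanders are where they were, and the gripper is clear. Handing in.

```bash
python3 -c "
from cell import order; print(order.sign_off())"
```

```text
the job is handed in; nothing more can be done
None
```

All four butter pots are in the chest with their lids pressed home, both leaves are shut in the right order, and the latch is in its notch. I handed the job in at about 56 s of the 210 s allowed; no verdict is reported.

**Last checks:**
- **Pots:** all four stood upright in the last views before the leaves were shut, and could not be seen after that. The second pot was knocked about 2 cm inside the chest during the run. It stayed upright and within limits, and I pressed its lid where it then stood.
- **Lids:** each press stopped at 70 mm, the height of a lid fully home.
- **Leaves:** the tops of both measured 102 mm, which is flat. The rebated leaf was confirmed flat before I moved the flanged one.
- **Latch:** about 1.96 rad from the knob's position after release, against 1.971 for the notch. I judged this by angle only and did not sense the click.
- **Bystanders and gripper:** in the final side view the coffee pot, jam jar, board and curler look unmoved, and the gripper is clear of everything.

**What went less well:**
- While I swung the latch, the knob slipped to the edge of the finger pads, so I opened, recentred and regripped it.
- The lid and leaf presses peaked at 20–37 N at the fingertips, more than the 6–12 N needed. This caused no visible harm.

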